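# Hang the nesting desk trays on the hook

## Robot

A 7-joint arm with a two-finger parallel gripper is mounted at the origin on the work surface. World frame = base frame: x ahead of the robot, y to its left, z up, the work surface at z = 0. Lengths are in m, angles in rad, forces in N, time in s.
With the tool pointing down it reaches from about 0.35 to 0.9 m from the base axis. Payload 7.2 kg.
Tool frame: the origin (TCP) lies at the very end of the fingers, on their centre line; the grasp point (between the pads) lies bot.hold_point_z behind it (bot.hold_point_z is the distance from the TCP to the grasp point, in m); z points along the fingers, x is the direction in which the jaws open and shut, and the axes are right-handed (so a half turn about z gives the same grasp; the last joint's range is limited). The gripper opens to 85 mm and grips with 20 to 120 N. Pads are 22 mm wide; open, the fingers measure 114 mm over their backs; the gripper's body (76 mm by 85 mm) begins 54 mm behind the grasp point. The pads swing forward as they close: fully open they stand 13 mm farther back than shut.
Start: joints at [-1.199, 0.411, -0.013, 1.596, 0.006, 1.134, -0.082], TCP at [0.266, 0.566, 0.231] pointing down, gripper open.
Joint ranges: [-2.95, 2.95], [-0.29, 1.99], [-1.47, 1.44], [0.14, 2.54], [-1.03, 4.17], [0.13, 1.85], [-2.86, 2.86]. Speed limits (rad/s): [2.39, 2.39, 3.01, 3.01, 3.14, 3.14, 3.14].

## Interface

Orientations are given as a unit quaternion [x, y, z, w].
In Python, from plant import telemetry, optics, workorder, bot gives the robot as it stands.
- The arm moves only by the tool drive_tool, never from a script. Its argument "plan" is a list of rows, each an object with "angular": the turn, a rotation vector about the tool's x, y, z in units of pi rad (1.0 is pi rad), a list of three; "dp": the shift along the tool's x, y, z in units of 0.1 m (1.0 is 0.1 m), a list of three; "fingers": the finger opening in mm, from 0 to 85.4. In form: [{"angular": [rx, ry, rz], "dp": [dx, dy, dz], "fingers": fingers}, ...]. A call has 1 to 20 rows; each row is the pose to reach, as a shift and turn from the pose commanded when the call began, along the tool's axes at that moment, turning the shorter way round; what a row does not reach only later rows make up. A row lasts 1/10 s, in which the tool goes at most 50 mm and 8.59 degrees, less where a joint would pass 70% of its speed; a pose out of reach is approached as far as the arm can. A call with a number of a shift or a turn outside -1 to 1 is refused whole. A call with a gripper value outside its range is refused whole. The fingers move at their own pace and stop on an object; the grip force is fixed at half the most. Time passes only in rows, so rows that repeat a pose let the fingers close. It gives the time, the measured TCP pose, the force and the opening at its end, in the units of the state.
- telemetry.state(): the state, without advancing time (a new reading comes with each control period).
- optics.snapshot(name): name is "side" or "top"; returns a dict with "color" (384x512x3 uint8, red, green, blue), "range_z" (384x512 float32, m along the optical axis (not along the pixel's ray), 0 where there is no reading), "K" (3x3 intrinsics, pixels), "world_to_cam" (4x4, takes a point from world to camera coordinates). Camera axes: x right, y up, looking along -z (the intrinsics and any distortion apply to the point x, -y, -z); pixel columns grow to the right and rows downward; lengths in m; the calibration is good to about 2 mm. A picture is of the moment at which its call begins.
- workorder.close_job(): hands the job in, once; it reports no verdict.
Trained networks look in the newest picture that a camera, given by its name, has taken for a name from the list of things; names that differ only in an ending like _2 or _b are one class to them, and where a whole thing is asked for, a point or a joint stands for the part that bears it (a point fixed in the world has none). Each returns a list of dicts, best first, with "p" (0 to 1); they miss things now and then, are a little off and sometimes report something else, mostly with a low value. They report only what shows in the picture. A call takes as long as a camera call.
- optics.trace(camera, name): "mask" (384x512 bool, what is visible of it) and "extent" ([left, top, right, bottom] in pixels, round what is visible of it).
- optics.mark_of(camera, name): "xy" ([column, row] in pixels: a listed point, or the origin of a listed thing).
The state is a dict: "time_s": time; "q": joint angles; "dq": joint speeds; "tau": joint torques, N m; "position": TCP position; "ee_rot": TCP orientation; "wrist_force": force on the tool from outside, world axes, zero at the start; "wrist_torque": the same for the moment, N m; "width": opening from 0.0 (shut) to 1.0 (fully open).
Only numpy, scipy, OpenCV 4.12 (cv2) and the standard library are available. Lean on these libraries where they do the work, as an engineer would, in place of code of your own. Each camera call takes 0.05 s, during which the arm holds its last target. There are 200 camera calls.

## Task

Put the three grey desk trays away on the hook of the black stand, large first, then medium, then small, each hung by its slot over the upturned end with its ribs towards the post, so that it nests into the one before. Push each tray in turn fully home so that the rubber buffer behind the stack gives by 2 to 3 mm, but never bottoms out, and leave all three hanging upright, ribs against the plate behind. Do not knock a tray over, and leave the mug, mouse and speaker where they are.

Things in the scene. Friction and masses are not known exactly. Their poses are not given: they have to be found in the camera images.
- stand: black hook stand fixed to the desk. Origin: on the desk under the post's front face, mid-width; z up; the prong runs 150 mm along the stand's -x. Base plate 110 x 160 x 12 mm about the origin; post 18 mm thick behind it, 30 mm wide, 208 mm high
- prong_root (a point): middle of the prong's top face where it leaves the post, 200 mm above the desk. Prong: level steel bar 12 mm wide, 8 mm high. Round it a stop collar carries a sprung rubber buffer (46 mm wide) facing the hook end; its face lies anywhere 33 to 57 mm in front of the post, set differently each time and not measured: find it by feel
- hook_tip (a point): middle of the top of the upturned hook end, 10 mm above the prong's top, 210 mm above the desk, 145 mm in front of the post; the upturn is the prong's last 10 mm (140 to 150 mm from the post) and as wide as the prong
- pad (a joint): how far the rubber buffer is pressed in, in m: 0 free, bottoms out at 0.0065; about 4 N per mm, to which the friction of the hung trays on the prong adds up to some 5 N. It springs back when let go
- tray_large: large grey metal tray stood on end: upright plate 116 wide (y), 4 thick, 102 high; 3 mm side and bottom walls stand 24 out of its front (-x), 110 free between them, top open; two ribs on its back reach x = +14. All mm. Origin: underside, mid-width, plate's middle plane; z up, x out of the back. 200 g, some 20 % either way, balances near x = 3.
- large_slot (a point): large tray's hanging slot, middle of its top edge, in the plate's middle plane, 90 mm above the tray's underside. The slot is 17 mm wide (y) and 32 mm high, below this point; ribs flank it at the back (y 9 to 17 mm either side). A roof on the ribs level with the slot's top rests on the prong from x = -2 to +14 mm
- large_grip (a point): grip point of the large tray: in its grip block, 36 mm above the slot's top, 12 mm below the block's top, 6 mm behind the plate's middle plane. Block 24 mm wide (y, grip across this from above), 12 mm thick (x), free above the plate for 36 mm, top 138 mm above the underside
- tray_medium: medium grey metal tray stood on end: upright plate 104 wide (y), 4 thick, 94 high; 3 mm side and bottom walls stand 24 out of its front (-x), 98 free between them, top open; two ribs on its back reach x = +14. All mm. Origin: underside, mid-width, plate's middle plane; z up, x out of the back. 170 g, some 20 % either way, balances near x = 3. Nested: 16 in front of and 8 above the large
- medium_slot (a point): medium tray's hanging slot, middle of its top edge, in the plate's middle plane, 82 mm above the tray's underside. The slot is 17 mm wide (y) and 32 mm high, below this point; ribs flank it at the back (y 9 to 17 mm either side). A roof on the ribs level with the slot's top rests on the prong from x = -2 to +14 mm
- medium_grip (a point): grip point of the medium tray: in its grip block, 36 mm above the slot's top, 12 mm below the block's top, 6 mm behind the plate's middle plane. Block 30 mm wide (y, grip across this from above), 12 mm thick (x), free above the plate for 36 mm, top 130 mm above the underside
- tray_small: small grey metal tray stood on end: upright plate 92 wide (y), 4 thick, 86 high; 3 mm side and bottom walls stand 24 out of its front (-x), 86 free between them, top open; two ribs on its back reach x = +14. All mm. Origin: underside, mid-width, plate's middle plane; z up, x out of the back. 140 g, some 20 % either way, balances near x = 3. Nested: 16 in front of and 8 above the medium
- small_slot (a point): small tray's hanging slot, middle of its top edge, in the plate's middle plane, 74 mm above the tray's underside. The slot is 17 mm wide (y) and 32 mm high, below this point; ribs flank it at the back (y 9 to 17 mm either side). A roof on the ribs level with the slot's top rests on the prong from x = -2 to +14 mm
- small_grip (a point): grip point of the small tray: in its grip block, 36 mm above the slot's top, 12 mm below the block's top, 6 mm behind the plate's middle plane. Block 36 mm wide (y, grip across this from above), 12 mm thick (x), free above the plate for 36 mm, top 122 mm above the underside
- mug: white mug 80 mm across, 95 mm high, origin under its centre; leave alone
- mouse: black computer mouse 110 x 62 x 28 mm, origin under its centre; leave alone
- speaker: black round speaker 72 mm across, 90 mm high, origin under its centre; leave alone

How it is judged:
On the way, in this order (a step that is already met when the one before it is completed fails the run):
1. the large tray hangs on the prong and is pushed home: the buffer gives by more than 1.2 mm for 0.2 s (y of tray_large in the frame of stand between -0.006 and 0.006 m and z of tray_large in the frame of stand between 0.107 and 0.113 m and x of tray_large in the frame of stand between -0.138 and -0.042 m and angle between tray_large's own z axis and vertical below 0.07 rad and angle between the x axis of tray_large and the x axis of stand, either way round below 0.12 rad and value of joint pad above 0.0012 m), for 0.2 s.
2. the medium tray hangs nested in the large one (rib to plate within 2.5 mm) and the stack is pushed home: the buffer gives by more than 1.2 mm for 0.2 s (all of step 1 and y of tray_medium in the frame of stand between -0.006 and 0.006 m and z of tray_medium in the frame of stand between 0.115 and 0.121 m and x of tray_medium in the frame of stand between -0.138 and -0.042 m and angle between tray_medium's own z axis and vertical below 0.07 rad and angle between the x axis of tray_medium and the x axis of stand, either way round below 0.12 rad and x of tray_medium in the frame of tray_large between -0.0185 and -0.0135 m), for 0.2 s.
3. the small tray hangs nested in the medium one (rib to plate within 2.5 mm) and the stack is pushed home: the buffer gives by more than 1.2 mm for 0.2 s (all of step 2 and y of tray_small in the frame of stand between -0.006 and 0.006 m and z of tray_small in the frame of stand between 0.123 and 0.129 m and x of tray_small in the frame of stand between -0.138 and -0.042 m and angle between tray_small's own z axis and vertical below 0.07 rad and angle between the x axis of tray_small and the x axis of stand, either way round below 0.12 rad and x of tray_small in the frame of tray_medium between -0.0185 and -0.0135 m), for 0.2 s.
At the end, for the whole second after the job is handed in: All three trays hang at rest on the prong, large, medium, small from the post: slot top within 3 mm of the prong, within 6 mm sideways, upright within 0.07 rad, square within 0.12 rad; medium and small each 16 mm in front of the one before, within 2.5 mm (y of tray_large in the frame of stand between -0.006 and 0.006 m and z of tray_large in the frame of stand between 0.107 and 0.113 m and x of tray_large in the frame of stand between -0.138 and -0.042 m and angle between each of tray_large, tray_medium, tray_small's own z axis and vertical below 0.07 rad and angle between the x axis of each of tray_large, tray_medium, tray_small and the x axis of stand, either way round below 0.12 rad and y of tray_medium in the frame of stand between -0.006 and 0.006 m and z of tray_medium in the frame of stand between 0.115 and 0.121 m and x of tray_medium in the frame of stand between -0.138 and -0.042 m and y of tray_small in the frame of stand between -0.006 and 0.006 m and z of tray_small in the frame of stand between 0.123 and 0.129 m and x of tray_small in the frame of stand between -0.138 and -0.042 m and x of tray_medium in the frame of tray_large between -0.0185 and -0.0135 m and x of tray_small in the frame of tray_medium between -0.0185 and -0.0135 m and linear speed of each of tray_large, tray_medium, tray_small below 0.02 m/s); the robot touches nothing.
It fails at once if the rubber buffer is forced in more than 4.5 mm, close to bottoming out (value of joint pad above 0.0045 m).
It fails at once if a tray is knocked over or tipped by more than 0.5 rad (angle between any of tray_large, tray_medium, tray_small's own z axis and vertical above 0.5 rad).
It fails at once if the mug, mouse or speaker is moved more than 20 mm (distance of any of mug, mouse, speaker from where it was at the start of the episode above 0.02 m).
It also fails if it takes over 72 s, if anything falls off the work surface, if the arm or the gripper's body presses on something with over 40 N, if the wrist force passes 120 N, or if a joint passes its speed limit or range.

## Working session

There is one attempt and no reset: what is moved stays moved. The work goes in short steps, Python scripts to look and compute and a tool call to move; the robot and the scene stay as the last step left them, time stands still between calls to the robot, and variables do not carry over. Pictures are saved under pics/ and viewed, about 8 in all and at most 12, crops included, and the job is handed in when it is done.

Besides the shell and the picture viewer there is one more tool, called after "Request:" as name(argument=value, ...) on one line, values as JSON. drive_tool: Moves the arm, as the interface text tells. Shifts and turns lie within -1 to 1; 1 stands for 0.1 m of shift or pi rad of turn. Its arguments: {"type":"object","properties":{"plan":{"type":"array"}},"required":["plan"]}

```bash
mkdir -p pics; ls; cat > h.py <<'E'
import numpy as np, cv2
from plant import telemetry, optics, workorder, bot
from scipy.spatial.transform import Rotation as R
def cloud(s):
    K=s["K"];z=s["range_z"];v,u=np.mgrid[0:z.shape[0],0:z.shape[1]]
    P=np.stack([(u-K[0,2])/K[0,0]*z,-(v-K[1,2])/K[1,1]*z,-z,np.ones_like(z)],-1)
    W=P@np.linalg.inv(s["world_to_cam"]).T
    W=W[...,:3].copy();W[z<=0]=np.nan
    return W
def ray(s,xy,h):
    "world point on pixel ray at height h"
    K=s["K"];T=np.linalg.inv(s["world_to_cam"])
    d=T[:3,:3]@np.array([(xy[0]-K[0,2])/K[0,0],-(xy[1]-K[1,2])/K[1,1],-1]);o=T[:3,3]
    return o+d*(h-o[2])/d[2]
E
python3 - <<'E'
from h import *
print(bot.hold_point_z, [a for a in dir(bot) if a[0]!='_'])
st=telemetry.state();print(st)
for c in ("side","top"):
    s=optics.snapshot(c);cv2.imwrite(f"pics/{c}0.png",s["color"][...,::-1])
    W=cloud(s);print(c,"cam",np.linalg.inv(s["world_to_cam"])[:3,3].round(3), s["K"][0,0])
    for n,h in (("stand",0),("prong_root",.2),("hook_tip",.21),("tray_large",0),("large_slot",.09),("large_grip",.126),("tray_medium",0),("medium_slot",.082),("medium_grip",.118),("tray_small",0),("small_slot",.074),("small_grip",.11),("mug",0),("mouse",0),("speaker",0)):
        print(n,[(round(m["p"],2),np.round(m["xy"]).tolist(),ray(s,m["xy"],h).round(3).tolist()) for m in optics.mark_of(c,n)[:3]])
E
```

```text
pics
0.0187 ['MotionError', 'hold_point_z']
{'time_s': 0.0, 'q': array([-1.1991866 ,  0.41191466, -0.01272706,  1.59704579,  0.005584  ,
        1.13428744, -0.08220127]), 'dq': array([ 0.00208679,  0.00085181, -0.00086458,  0.00049939,  0.00141439,
       -0.00020657, -0.00054966]), 'tau': array([-3.19039164e-04, -6.00616622e+01,  6.82234559e-01, -2.99417871e+01,
        1.38320323e-02,  1.07208148e-02, -4.54431211e-05]), 'position': array([0.26591905, 0.56506153, 0.23044307]), 'ee_rot': array([ 8.44315958e-01,  5.35845040e-01, -6.57426056e-04,  4.73093324e-04]), 'wrist_force': array([-0.27335501, -0.61096898, -0.0140582 ]), 'wrist_torque': array([-0.06139278, -0.0200227 , -0.00320027]), 'width': 1.0005397095196988}
side cam [ 0.059 -0.723  0.97 ] 409.06142125321946
stand [(0.84, [293.0, 224.0], [0.676, -0.057, 0.0])]
prong_root [(0.94, [302.0, 178.0], [0.686, -0.066, 0.2]), (0.72, [322.0, 276.0], [0.502, -0.356, 0.2])]
hook_tip [(0.73, [268.0, 200.0], [0.545, -0.093, 0.21])]
tray_large [(0.84, [319.0, 296.0], [0.565, -0.305, 0.0])]
large_slot []
large_grip [(0.78, [325.0, 268.0], [
[... 1388 characters left out ...]
 [0.452, 0.284, 0.0])]
medium_slot [(0.81, [168.0, 222.0], [0.45, 0.284, 0.082]), (0.24, [287.0, 145.0], [0.672, -0.07, 0.082])]
medium_grip [(0.68, [164.0, 222.0], [0.449, 0.288, 0.118])]
tray_small [(0.78, [358.0, 236.0], [0.401, -0.286, 0.0]), (0.52, [284.0, 146.0], [0.683, -0.063, 0.0])]
small_slot [(0.83, [364.0, 238.0], [0.396, -0.286, 0.074])]
small_grip [(0.86, [368.0, 233.0], [0.41, -0.29, 0.11]), (0.2, [169.0, 222.0], [0.451, 0.276, 0.11])]
mug [(0.57, [159.0, 184.0], [0.572, 0.331, 0.0])]
mouse [(0.6, [168.0, 222.0], [0.45, 0.304, 0.0]), (0.58, [273.0, 227.0], [0.432, -0.026, 0.0])]
speaker [(0.72, [192.0, 137.0], [0.717, 0.229, 0.0]), (0.31, [288.0, 128.0], [0.741, -0.079, 0.0])]
```

```bash
python3 - <<'E'
import cv2,numpy as np
t=cv2.imread("pics/top0.png");s=cv2.imread("pics/side0.png")
a=cv2.resize(t[100:290,120:410],None,fx=2.7,fy=2.7,interpolation=cv2.INTER_CUBIC)
cv2.imwrite("pics/topc.png",a)
b=cv2.resize(s[120:350,130:400],None,fx=2.6,fy=2.6,interpolation=cv2.INTER_CUBIC)
cv2.imwrite("pics/sidec.png",b)
E
```

```text
(no output)
```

View pics/topc.png

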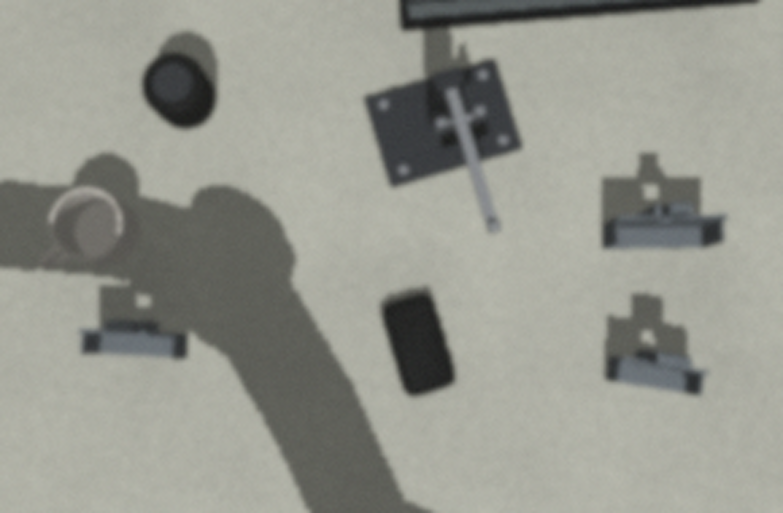

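View pics/sidec.png

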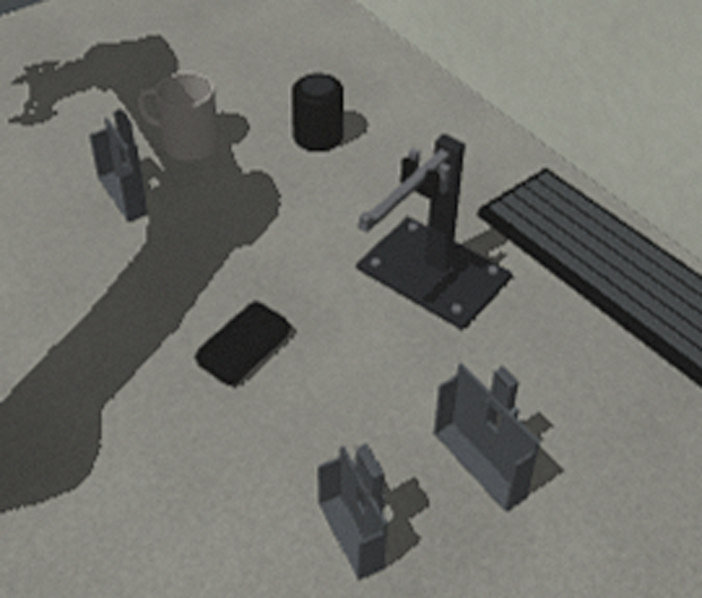

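The pictures show the large tray at top-crop (660,230), the small at (655,375), the medium at (135,342) and the stand at about (450,120). The prong runs to (493,228), a yaw of about 17°. All the backs face away from the robot. Next I fit box models to the depth clouds.

```bash
cat > fit.py <<'E'
from h import *
from scipy.optimize import least_squares
def tray(w,h,b):
    z0=h-12 # slot top
    B=[]; hw=w/2
    def bx(x0,x1,y0,y1,z0,z1):B.append((x0,x1,y0,y1,z0,z1))
    bx(-2,2,-hw,-8.5,0,h);bx(-2,2,8.5,hw,0,h);bx(-2,2,-8.5,8.5,0,z0-32);bx(-2,2,-8.5,8.5,z0,h)
    bx(-26,-2,-hw,-hw+3,0,h);bx(-26,-2,hw-3,hw,0,h);bx(-26,-2,-hw,hw,0,3)
    bx(2,14,9,17,5,z0+3);bx(2,14,-17,-9,5,z0+3);bx(2,14,-17,17,z0,z0+3);bx(0,12,-b/2,b/2,h,h+36)
    return np.array(B)/1000
M={"large":tray(116,102,24),"medium":tray(104,94,30),"small":tray(92,86,36),
 "stand":np.array([(-55,55,-80,80,0,12),(0,18,-15,15,0,208),(-150,0,-6,6,192,200),(-150,-140,-6,6,192,210)])/1000}
def sd(B,P):
    c=(B[:,::2]+B[:,1::2])/2;e=(B[:,1::2]-B[:,::2])/2
    q=abs(P[:,None]-c)-e
    d=np.linalg.norm(np.maximum(q,0),axis=2)+np.minimum(q.max(2),0)
    return d.min(1)
def fit(name,W,g,zr,rad=.1,full=False):
    P=np.concatenate([w.reshape(-1,3) for w in W]);P=P[np.isfinite(P).all(1)]
    P=P[(P[:,2]>zr[0])&(P[:,2]<zr[1])&(np.hypot(P[:,0]-g[0],P[:,1]-g[1])<rad)]
    def f(p):
        c,s=np.cos(p[2]),np.sin(p[2]);d=P-[p[0],p[1],p[3] if full else g[3]]
        return sd(M[name],np.stack([c*d[:,0]+s*d[:,1],-s*d[:,0]+c*d[:,1],d[:,2]],1))
    best=None
    for y in g[2]:
        r=least_squares(f,[g[0],g[1],y]+([g[3]] if full else []),loss="soft_l1",f_scale=.002,x_scale=[.01,.01,.1]+([.01] if full else []))
        if best is None or r.cost<best.cost:best=r
    return best.x,np.median(abs(f(best.x))),len(P)
E
python3 - <<'E'
from fit import *
S={c:optics.snapshot(c) for c in("side","top")};C={c:cloud(S[c]) for c in S}
W=C["top"];print("desk z", [np.nanmedian(C[c][(abs(C[c][...,0]-.45)<.05)&(abs(C[c][...,1]+.15)<.03)][:,2]).round(4) for c in C])
for n,g in(("stand",(.69,-.07,(.15,.3),0)),("large",(.558,-.307,(-.1,0,.1),0)),("medium",(.45,.286,(-.1,0,.1),0)),("small",(.402,-.287,(-.2,-.1,0),0))):
    for cs in(("side",),("top",),("side","top")):
        x,m,k=fit(n,[C[c] for c in cs],g,(.008,.25),.17 if n=="stand" else .1)
        print(n,cs,x.round(4),"yaw deg",np.degrees(x[2]).round(2),"med mm",(m*1e3).round(2),k)
E
```

```text
desk z [np.float64(-0.0003), np.float64(-0.0002)]
stand ('side',) [ 0.6999 -0.0613  0.3767] yaw deg 21.59 med mm 7.5 2575
stand ('top',) [ 0.7292 -0.0553  0.3183] yaw deg 18.24 med mm 15.92 2694
stand ('side', 'top') [ 0.717  -0.0573  0.3461] yaw deg 19.83 med mm 13.88 5269
large ('side',) [ 0.5614 -0.3012 -0.001 ] yaw deg -0.06 med mm 0.59 1066
large ('top',) [ 0.5619 -0.3021 -0.0042] yaw deg -0.24 med mm 0.41 378
large ('side', 'top') [ 0.5615 -0.3014 -0.0015] yaw deg -0.09 med mm 0.62 1444
medium ('side',) [ 0.456   0.2845 -0.21  ] yaw deg -12.03 med mm 8.98 690
medium ('top',) [ 0.4568  0.2839 -0.2066] yaw deg -11.84 med mm 7.0 351
medium ('side', 'top') [ 0.4562  0.2842 -0.2116] yaw deg -12.13 med mm 8.63 1041
small ('side',) [ 0.4036 -0.2908 -0.1732] yaw deg -9.92 med mm 0.46 711
small ('top',) [ 0.4038 -0.2921 -0.1703] yaw deg -9.76 med mm 0.57 246
small ('side', 'top') [ 0.4035 -0.2912 -0.1739] yaw deg -9.97 med mm 0.6 957
```

```bash
python3 - <<'E'
from fit import *
import pickle
S={c:optics.snapshot(c) for c in("side","top")};C={c:cloud(S[c]) for c in S}
for cs in(("side",),("top",),("side","top")):
    x,m,k=fit("medium",[C[c] for c in cs],(.455,.286,(-.15,0,.05),0),(.008,.25),.065);print("medium",cs,x.round(4),np.degrees(x[2]).round(2),m.round(5),k)
    # stand: base disc + upper parts
    Ws=[]
    for c in cs:
        P=C[c].reshape(-1,3);P=P[np.isfinite(P).all(1)]
        Ws.append(P[((P[:,2]>.185)&(P[:,2]<.215)&(np.hypot(P[:,0]-.62,P[:,1]+.085)<.11))|((P[:,2]>.006)&(P[:,2]<.02)&(np.hypot(P[:,0]-.687,P[:,1]+.07)<.085))])
    for z in(.003,.15):
        x,m,k=fit("stand",Ws,(.687,-.072,(.2,.3),0),(z,.25),.3);print("stand",z,cs,x.round(4),np.degrees(x[2]).round(2),m.round(5),k)
P=C["top"].reshape(-1,3);P=P[(P[:,2]>.185)&(P[:,2]<.23)&(np.hypot(P[:,0]-.62,P[:,1]+.085)<.12)]
print(len(P),P[np.argsort(P[:,0])][::12].round(4).tolist())
E
```

```text
medium ('side',) [ 0.4449  0.2874 -0.0208] -1.19 0.00093 464
stand 0.003 ('side',) [ 0.6845 -0.0627  0.2704] 15.49 0.0013 1548
stand 0.15 ('side',) [ 0.6849 -0.0632  0.2661] 15.25 0.00155 446
medium ('top',) [ 0.4465  0.2864 -0.0574] -3.29 0.00054 237
stand 0.003 ('top',) [ 0.6848 -0.0621  0.2842] 16.28 0.00191 1683
stand 0.15 ('top',) [ 0.685  -0.0631  0.2708] 15.51 0.00173 458
medium ('side', 'top') [ 0.4463  0.2866 -0.0659] -3.78 0.00065 701
stand 0.003 ('side', 'top') [ 0.6846 -0.0626  0.2739] 15.7 0.0016 3231
stand 0.15 ('side', 'top') [ 0.6849 -0.0632  0.2682] 15.37 0.00163 904
460 [[0.5393, -0.0973, 0.2057], [0.5466, -0.0995, 0.2128], [0.553, -0.1033, 0.2014], [0.5587, -0.1037, 0.1977], [0.5664, -0.1009, 0.2019], [0.5723, -0.0933, 0.198], [0.5778, -0.0908, 0.1975], [0.5855, -0.0908, 0.2008], [0.5912, -0.0938, 0.1978], [0.599, -0.083, 0.2015], [0.6046, -0.0805, 0.2008], [0.6105, -0.0836, 0.1967], [0.6182, -0.0808, 0.2], [0.6242, -0.0839, 0.1966], [0.6294, -0.0839, 0.1979], [0.6321, -0.0642, 0.2163], [0.6342, -0.0784, 0.202], [0.6368, -0.0568, 0.2052], [0.6397, -0.0704, 0.2027], [0.6418, -0.0847, 0.1891], [0.644, -0.052, 0.1953], [0.6461, -0.0941, 0.2099], [0.648, -0.0605, 0.1877], [0.6507, -0.0469, 0.1892], [0.6536, -0.0825, 0.1851], [0.6567, -0.071, 0.1989], [0.6586, -0.0852, 0.1875], [0.6618, -0.0683, 0.201], [0.6661, -0.0633, 0.1935], [0.6731, -0.0686, 0.1996], [0.6786, -0.066, 0.1997], [0.6825, -0.0549, 0.208], [0.6855, -0.0637, 0.1933], [0.6878, -0.0631, 0.2082], [0.6905, -0.0739, 0.2072], [0.6926, -0.0684, 0.2106], [0.6959, -0.0605, 0.2089], [0.6982, -0.0712, 0.2095], [0.7019, -0.0607, 0.2062]]
```

Request:
drive_tool(plan=[{"angular":[0,0,-0.14],"dp":[-0.78,0.7,-0.2],"fingers":85},{"angular":[0,0,-0.14],"dp":[-0.78,0.7,-0.2],"fingers":85},{"angular":[0,0,-0.14],"dp":[-0.78,0.7,-0.2],"fingers":85},{"angular":[0,0,-0.14],"dp":[-0.78,0.7,-0.2],"fingers":85}])

```text
time_s: 2.2
position: [0.2975, 0.4638, 0.2522]
ee_rot: [0.707, 0.707, 0.001, -0.0]
wrist_force: [-0.2, 1.0, 0.1]
width: 0.993
```

Request:
drive_tool(plan=[{"angular":[0,0,0],"dp":[-0.96,0.33,0],"fingers":85},{"angular":[0,0,0],"dp":[-0.96,0.33,0],"fingers":85},{"angular":[0,0,0],"dp":[-0.96,0.33,0],"fingers":85}])

```text
time_s: 2.5
position: [0.3316, 0.3645, 0.2512]
ee_rot: [0.711, 0.703, -0.001, 0.001]
wrist_force: [0.7, 0.7, 0.6]
width: 0.995
```

Request:
drive_tool(plan=[{"angular":[0,0,0],"dp":[-0.96,0.33,0],"fingers":85},{"angular":[0,0,0],"dp":[-0.96,0.33,0],"fingers":85}])

```text
time_s: 2.7
position: [0.3615, 0.2756, 0.2511]
ee_rot: [0.707, 0.707, 0.0, -0.0]
wrist_force: [0.9, 0.7, -0.1]
width: 0.996
```

Request:
drive_tool(plan=[{"angular":[0,0,0],"dp":[-0.95,0.34,0],"fingers":85},{"angular":[0,0,0],"dp":[-0.95,0.34,0],"fingers":85}])

```text
time_s: 2.9
position: [0.3959, 0.1803, 0.2514]
ee_rot: [0.708, 0.706, 0.0, -0.0]
wrist_force: [1.5, 0.2, 0.2]
width: 0.997
```

Request:
drive_tool(plan=[{"angular":[0,0,0],"dp":[-0.95,0.34,0],"fingers":85},{"angular":[0,0,0],"dp":[-0.95,0.34,0],"fingers":85}])

```text
time_s: 3.1
position: [0.43, 0.086, 0.2515]
ee_rot: [0.708, 0.706, 0.001, 0.0]
wrist_force: [0.9, -0.2, -0.0]
width: 0.995
```

Request:
drive_tool(plan=[{"angular":[0,0,0],"dp":[-0.95,0.34,0],"fingers":85},{"angular":[0,0,0],"dp":[-0.95,0.34,0],"fingers":85}])

```text
time_s: 3.3
position: [0.4641, -0.0083, 0.2515]
ee_rot: [0.708, 0.706, 0.001, 0.0]
wrist_force: [1.8, 1.1, 0.5]
width: 0.996
```

Request:
drive_tool(plan=[{"angular":[0,0,0],"dp":[-0.95,0.34,0],"fingers":85},{"angular":[0,0,0],"dp":[-0.95,0.34,0],"fingers":85}])

```text
time_s: 3.5
position: [0.4981, -0.1025, 0.2514]
ee_rot: [0.708, 0.706, 0.0, 0.0]
wrist_force: [1.3, 1.0, 0.4]
width: 1.0
```

Request:
drive_tool(plan=[{"angular":[0,0,0],"dp":[-0.95,0.34,0],"fingers":85},{"angular":[0,0,0],"dp":[-0.95,0.34,0],"fingers":85}])

```text
time_s: 3.7
position: [0.5322, -0.1966, 0.2511]
ee_rot: [0.708, 0.707, 0.0, 0.0]
wrist_force: [1.4, 1.0, -0.5]
width: 0.994
```

Request:
drive_tool(plan=[{"angular":[0,0,0],"dp":[-0.95,0.34,0],"fingers":85},{"angular":[0,0,0],"dp":[-0.95,0.34,0],"fingers":85},{"angular":[0,0,0],"dp":[-0.95,0.34,0],"fingers":85},{"angular":[0,0,0],"dp":[-0.95,0.34,0],"fingers":85}])

```text
time_s: 4.1
position: [0.5651, -0.2914, 0.25]
ee_rot: [0.708, 0.706, -0.001, -0.0]
wrist_force: [-0.5, 0.5, -0.2]
width: 0.994
```

```bash
cat >> h.py <<'E'
def delta(pos,yaw):
    "dp, angular (tool axes, move units) from the measured pose to TCP pos, tool x at yaw deg, pointing down"
    s=telemetry.state();Rc=R.from_quat(s["ee_rot"]);a=np.radians(yaw)
    Rt=R.from_matrix(np.array([[np.cos(a),np.sin(a),0],[np.sin(a),-np.cos(a),0],[0,0,-1]]))
    print("pos",s["position"].round(4),"dp",(Rc.inv().apply(np.array(pos)-s["position"])*10).round(3),"ang",((Rc.inv()*Rt).as_rotvec()/np.pi).round(4),"F",s["wrist_force"].round(1),"t",round(s["time_s"],2))
E
python3 - <<'E'
from fit import *
# grip at 3 mm above grip point
delta([.5635,-.3014,.126+.003-.0187],90-.1)
C=cloud(optics.snapshot("side"))
P=C.reshape(-1,3);c,s=np.cos(.27),np.sin(.27);d=P-[.685,-.063,0]
Q=np.stack([c*d[:,0]+s*d[:,1],-s*d[:,0]+c*d[:,1],P[:,2]],1)
Q=Q[(Q[:,2]>.15)&(abs(Q[:,1])<.035)&(abs(Q[:,1])>.010)&(Q[:,0]>-.1)&(Q[:,0]<-.005)]
print(len(Q),np.percentile(Q,[1,5,50,95,99],axis=0).round(4))
E
```

```text
pos [ 0.5651 -0.2914  0.25  ] dp [-0.099 -0.014  1.397] ang [-0.0005  0.0001 -0.0007] F [-0.5  0.5 -0.2] t 4.1
158 [[-0.0553 -0.0251  0.1745]
 [-0.0532 -0.0239  0.178 ]
 [-0.0477 -0.0144  0.2   ]
 [-0.0289  0.0226  0.2103]
 [-0.0274  0.0254  0.2111]]
```

Request:
drive_tool(plan=[{"angular":[0,0,0],"dp":[-0.1,-0.015,0],"fingers":60},{"angular":[0,0,0],"dp":[-0.1,-0.015,0.45],"fingers":60},{"angular":[0,0,0],"dp":[-0.1,-0.015,0.9],"fingers":60},{"angular":[0,0,0],"dp":[-0.1,-0.015,0.9],"fingers":60}])

```text
time_s: 4.55
position: [0.56, -0.2978, 0.1561]
ee_rot: [0.707, 0.708, -0.001, -0.005]
wrist_force: [-0.4, 0.7, 0.4]
width: 0.702
```

Request:
drive_tool(plan=[{"angular":[0,0,0],"dp":[0,0,0.25],"fingers":60},{"angular":[0,0,0],"dp":[0,0,0.5],"fingers":60},{"angular":[0,0,0],"dp":[0,0,0.5],"fingers":60},{"angular":[0,0,0],"dp":[0,0,0.5],"fingers":60}])

```text
time_s: 4.95
position: [0.5636, -0.3012, 0.1133]
ee_rot: [0.707, 0.707, 0.0, 0.001]
wrist_force: [-0.6, -0.4, 0.2]
width: 0.702
```

Request:
drive_tool(plan=[{"angular":[0,0,0],"dp":[0,0,0],"fingers":10},{"angular":[0,0,0],"dp":[0,0,0],"fingers":10},{"angular":[0,0,0],"dp":[0,0,0],"fingers":10},{"angular":[0,0,0],"dp":[0,0,0],"fingers":10},{"angular":[0,0,0],"dp":[0,0,0],"fingers":10},{"angular":[0,0,0],"dp":[0,0,0],"fingers":10},{"angular":[0,0,0],"dp":[0,0,0],"fingers":10}])

```text
time_s: 5.65
position: [0.5639, -0.3011, 0.1128]
ee_rot: [0.707, 0.707, 0.001, 0.001]
wrist_force: [-0.9, 2.5, 7.7]
width: 0.265
```

Request:
drive_tool(plan=[{"angular":[0,0,0],"dp":[0,0,-0.3],"fingers":10},{"angular":[0,0,0],"dp":[0,0,-0.63],"fingers":10},{"angular":[0,0,0],"dp":[0,0,-0.63],"fingers":10}])

```text
time_s: 5.95
position: [0.5646, -0.3028, 0.1789]
ee_rot: [0.707, 0.707, 0.001, 0.003]
wrist_force: [0.5, -0.3, -2.8]
width: 0.267
```

Request:
drive_tool(plan=[{"angular":[0,0,0],"dp":[0,-0.2,-0.3],"fingers":10},{"angular":[0,0,0],"dp":[0,-0.5,-0.6],"fingers":10},{"angular":[0,0,0],"dp":[0,-0.64,-0.63],"fingers":10},{"angular":[0,0,0],"dp":[0,-0.64,-0.63],"fingers":10}])

```text
time_s: 6.35
position: [0.4969, -0.3019, 0.2378]
ee_rot: [0.708, 0.706, 0.0, 0.0]
wrist_force: [1.4, 0.3, -2.6]
width: 0.266
```

Request:
drive_tool(plan=[{"angular":[0,0,0],"dp":[0.2,0,0],"fingers":10},{"angular":[0,0,0],"dp":[0.5,0,0],"fingers":10},{"angular":[0,0,0],"dp":[0.8,0,0],"fingers":10},{"angular":[0,0,0],"dp":[0.95,0,0],"fingers":10},{"angular":[0,0,0],"dp":[0.95,0,0],"fingers":10}])

```text
time_s: 6.85
position: [0.4995, -0.2024, 0.2356]
ee_rot: [0.705, 0.709, 0.0, -0.001]
wrist_force: [-0.7, -0.4, -2.2]
width: 0.267
```

Request:
drive_tool(plan=[{"angular":[0,0,-0.02],"dp":[0.25,0,0],"fingers":10},{"angular":[0,0,-0.04],"dp":[0.5,0,0],"fingers":10},{"angular":[0,0,-0.06],"dp":[0.75,0,0],"fingers":10},{"angular":[0,0,-0.0856],"dp":[0.95,0.03,0],"fingers":10},{"angular":[0,0,-0.0856],"dp":[0.95,0.08,0],"fingers":10},{"angular":[0,0,-0.0856],"dp":[0.95,0.08,0],"fingers":10},{"angular":[0,0,-0.0856],"dp":[0.95,0.08,0],"fingers":10}])

```text
time_s: 7.55
position: [0.5067, -0.1125, 0.2367]
ee_rot: [0.607, 0.795, -0.001, -0.0]
wrist_force: [-0.1, -0.6, -1.9]
width: 0.266
```

```bash
cat > rel.py <<'E'
from fit import *
import sys
def rel(name,views=("side","top"),stand=(.685,-.063,.27),save=None):
    "fit held tray and prong; report the tray in the stand frame"
    s=telemetry.state();p=s["position"];Rc=R.from_quat(s["ee_rot"]).as_matrix();yaw=np.arctan2(Rc[1,0],Rc[0,0])-np.pi/2
    H={"large":.090,"medium":.082,"small":.074}[name]
    out={}
    for c in views:
        sn=optics.snapshot(c);W=cloud(sn)
        if save:cv2.imwrite(f"pics/{save}_{c}.png",sn["color"][...,::-1])
        out[c]=W
    z0=p[2]-.0228-H
    for cs in [(c,) for c in views]+[tuple(views)]:
        Ws=[]
        for c in cs:
            P=out[c].reshape(-1,3);P=P[np.isfinite(P).all(1)]
            Ws.append(P[(P[:,2]<p[2]-.002)&(P[:,2]>z0-.006)])
        # drop prong points
        g=(p[0]-.0024*np.cos(yaw),p[1]-.0024*np.sin(yaw),(yaw,),z0)
        Ws=[w[~((w[:,2]>.187)&(np.hypot(w[:,0]-.612,w[:,1]+.083)<.085)&False)] for w in Ws]
        x,m,k=fit(name,Ws,g,(-1,1),.075,full=True)
        d=x[:2]-stand[:2];a=stand[2];q=(np.cos(a)*d[0]+np.sin(a)*d[1],-np.sin(a)*d[0]+np.cos(a)*d[1])
        print(name,cs,x.round(4),"in stand x,y",np.round(q,4),"yaw err deg",np.degrees(x[2]-a).round(2),"slot top z",(x[3]+H).round(4),"med",m.round(5),k)
    print("tcp",p.round(4),"F",s["wrist_force"].round(1),"tool yaw",np.degrees(yaw).round(2)+90,"w",s["width"].round(3))
    return out
E
python3 -c "
from rel import *
rel('large',save='L1')"
```

```text
large ('side',) [ 0.5048 -0.1126  0.2681  0.1247] in stand x,y [-0.1869  0.0003] yaw err deg -0.11 slot top z 0.2147 med 0.00073 1432
large ('top',) [ 0.5256 -0.0725  1.303   0.1258] in stand x,y [-0.1562  0.0334] yaw err deg 59.18 slot top z 0.2158 med 0.00085 71
large ('side', 'top') [ 0.5049 -0.1129  0.2672  0.1248] in stand x,y [-0.1869 -0.    ] yaw err deg -0.16 slot top z 0.2148 med 0.00074 1503Traceback (most recent call last):
  File "<string>", line 3, in <module>
    rel('large',save='L1')
    ~~~^^^^^^^^^^^^^^^^^^^
  File "rel.py", line 24, in rel
    print("tcp",p.round(4),"F",s["wrist_force"].round(1),"tool yaw",np.degrees(yaw).round(2)+90,"w",s["width"].round(3))
                                                                                                    ^^^^^^^^^^^^^^^^
AttributeError: 'float' object has no attribute 'round'
```

Request:
drive_tool(plan=[{"angular":[0,0,0],"dp":[0,0.05,-0.02],"fingers":10},{"angular":[0,0,0],"dp":[0,0.15,-0.02],"fingers":10},{"angular":[0,0,0],"dp":[0,0.25,-0.02],"fingers":10},{"angular":[0,0,0],"dp":[0,0.35,-0.02],"fingers":10},{"angular":[0,0,0],"dp":[0,0.45,-0.02],"fingers":10},{"angular":[0,0,0],"dp":[0,0.55,-0.02],"fingers":10},{"angular":[0,0,0],"dp":[0,0.63,-0.02],"fingers":10},{"angular":[0,0,0],"dp":[0,0.63,-0.02],"fingers":10},{"angular":[0,0,0],"dp":[0,0.63,-0.02],"fingers":10}])

```text
time_s: 8.55
position: [0.5673, -0.0945, 0.239]
ee_rot: [0.606, 0.796, -0.0, -0.0]
wrist_force: [0.2, 0.4, -1.3]
width: 0.265
```

```bash
sed -i 's/s\["width"\].round(3)/round(s["width"],3)/' rel.py; python3 -c "
from rel import *
rel('large',('side',),save='L2')"
```

```text
large ('side',) [ 0.5653 -0.0945  0.2696  0.1268] in stand x,y [-0.1237  0.0015] yaw err deg -0.02 slot top z 0.2168 med 0.00083 1441
large ('side',) [ 0.5653 -0.0945  0.2696  0.1268] in stand x,y [-0.1237  0.0015] yaw err deg -0.02 slot top z 0.2168 med 0.00083 1441
tcp [ 0.5673 -0.0945  0.239 ] F [ 0.2  0.4 -1.3] tool yaw 105.41 w 0.265
```

Request:
drive_tool(plan=[{"angular":[0,0,0],"dp":[-0.013,0,0.05],"fingers":10},{"angular":[0,0,0],"dp":[-0.013,0,0.1],"fingers":10},{"angular":[0,0,0],"dp":[-0.013,0,0.14],"fingers":10},{"angular":[0,0,0],"dp":[-0.013,0,0.14],"fingers":10},{"angular":[0,0,0],"dp":[-0.013,0,0.14],"fingers":10}])

```text
time_s: 9.1
position: [0.5677, -0.0957, 0.2251]
ee_rot: [0.606, 0.796, -0.0, -0.0]
wrist_force: [0.5, -0.2, -2.0]
width: 0.269
```

Request:
drive_tool(plan=[{"angular":[0,0,0],"dp":[0,0,0.01],"fingers":10},{"angular":[0,0,0],"dp":[0,0,0.01],"fingers":10},{"angular":[0,0,0],"dp":[0,0,0.01],"fingers":10}])

```text
time_s: 9.4
position: [0.5679, -0.0957, 0.2244]
ee_rot: [0.606, 0.796, 0.0, 0.0]
wrist_force: [0.5, -0.2, -1.9]
width: 0.268
```

Request:
drive_tool(plan=[{"angular":[0,0,0],"dp":[0,0,0.01],"fingers":10},{"angular":[0,0,0],"dp":[0,0,0.01],"fingers":10},{"angular":[0,0,0],"dp":[0,0,0.01],"fingers":10}])

```text
time_s: 9.7
position: [0.5678, -0.0957, 0.2233]
ee_rot: [0.606, 0.796, 0.0, -0.0]
wrist_force: [-0.3, 0.6, -1.8]
width: 0.265
```

Request:
drive_tool(plan=[{"angular":[0,0,0],"dp":[0,0.1,0],"fingers":10},{"angular":[0,0,0],"dp":[0,0.2,0],"fingers":10},{"angular":[0,0,0],"dp":[0,0.3,0],"fingers":10},{"angular":[0,0,0],"dp":[0,0.4,0],"fingers":10},{"angular":[0,0,0],"dp":[0,0.48,0],"fingers":10},{"angular":[0,0,0],"dp":[0,0.48,0],"fingers":10},{"angular":[0,0,0],"dp":[0,0.48,0],"fingers":10}])

```text
time_s: 10.4
position: [0.614, -0.083, 0.223]
ee_rot: [0.606, 0.796, -0.0, -0.0]
wrist_force: [0.0, 0.2, -2.7]
width: 0.264
```

```bash
python3 -c "
from rel import *
o=rel('large',('side',),save='L3')"
python3 - <<'E'
import cv2
s=cv2.imread("pics/L3_side.png")
cv2.imwrite("pics/L3c.png",cv2.resize(s[140:270,220:370],None,fx=5,fy=4.6,interpolation=cv2.INTER_CUBIC))
E
```

```text
large ('side',) [ 0.6116 -0.0835  0.2658  0.111 ] in stand x,y [-0.0762 -0.0002] yaw err deg -0.24 slot top z 0.201 med 0.00095 1389
large ('side',) [ 0.6116 -0.0835  0.2658  0.111 ] in stand x,y [-0.0762 -0.0002] yaw err deg -0.24 slot top z 0.201 med 0.00095 1389
tcp [ 0.614 -0.083  0.223] F [ 0.   0.2 -2.7] tool yaw 105.41 w 0.264
```

View pics/L3c.png

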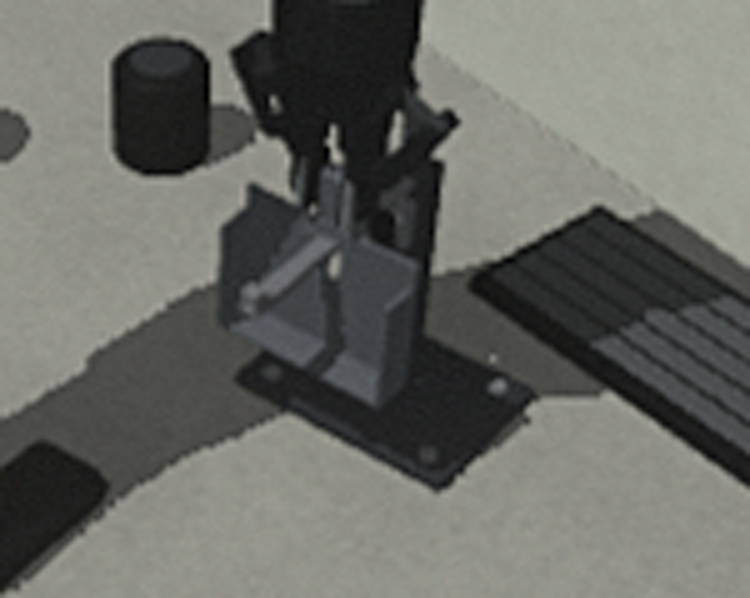

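The prong passes through the slot at about (340,240) in the crop and the tray hangs upright in the grip. Next I feel for the buffer.

Request:
drive_tool(plan=[{"angular":[0,0,0],"dp":[0,0.02,0],"fingers":10},{"angular":[0,0,0],"dp":[0,0.04,0],"fingers":10},{"angular":[0,0,0],"dp":[0,0.04,0],"fingers":10}])

```text
time_s: 10.75
position: [0.6181, -0.0818, 0.2234]
ee_rot: [0.606, 0.796, 0.0, 0.0]
wrist_force: [0.4, -0.4, -1.8]
width: 0.269
```

Request:
drive_tool(plan=[{"angular":[0,0,0],"dp":[0,0.01,0],"fingers":10},{"angular":[0,0,0],"dp":[0,0.01,0],"fingers":10}])

```text
time_s: 10.95
position: [0.619, -0.0816, 0.2233]
ee_rot: [0.606, 0.796, 0.0, 0.0]
wrist_force: [0.5, 0.1, -1.1]
width: 0.266
```

Request:
drive_tool(plan=[{"angular":[0,0,0],"dp":[0,0.01,0],"fingers":10},{"angular":[0,0,0],"dp":[0,0.01,0],"fingers":10}])

```text
time_s: 11.15
position: [0.62, -0.0813, 0.2233]
ee_rot: [0.606, 0.796, 0.0, 0.0]
wrist_force: [0.4, -0.1, -1.4]
width: 0.264
```

Request:
drive_tool(plan=[{"angular":[0,0,0],"dp":[0,0.01,0],"fingers":10},{"angular":[0,0,0],"dp":[0,0.01,0],"fingers":10}])

```text
time_s: 11.35
position: [0.621, -0.081, 0.2233]
ee_rot: [0.606, 0.796, 0.0, 0.0]
wrist_force: [0.2, -0.7, -1.5]
width: 0.265
```

Request:
drive_tool(plan=[{"angular":[0,0,0],"dp":[0,0.01,0],"fingers":10},{"angular":[0,0,0],"dp":[0,0.01,0],"fingers":10}])

```text
time_s: 11.55
position: [0.6219, -0.0807, 0.2233]
ee_rot: [0.606, 0.796, 0.0, 0.0]
wrist_force: [0.1, 0.2, -2.8]
width: 0.264
```

Request:
drive_tool(plan=[{"angular":[0,0,0],"dp":[0,0.01,0],"fingers":10},{"angular":[0,0,0],"dp":[0,0.01,0],"fingers":10}])

```text
time_s: 11.75
position: [0.6229, -0.0805, 0.2233]
ee_rot: [0.606, 0.796, 0.0, 0.0]
wrist_force: [-0.7, 0.7, -2.7]
width: 0.263
```

Request:
drive_tool(plan=[{"angular":[0,0,0],"dp":[0,0.01,0],"fingers":10},{"angular":[0,0,0],"dp":[0,0.01,0],"fingers":10}])

```text
time_s: 11.95
position: [0.6236, -0.0804, 0.2232]
ee_rot: [0.606, 0.796, -0.0, -0.0]
wrist_force: [-0.7, -0.1, -0.8]
width: 0.265
```

Request:
drive_tool(plan=[{"angular":[0,0,0],"dp":[0,0.01,0],"fingers":10},{"angular":[0,0,0],"dp":[0,0.01,0],"fingers":10}])

```text
time_s: 12.15
position: [0.6242, -0.0802, 0.2232]
ee_rot: [0.606, 0.795, -0.0, -0.0]
wrist_force: [-3.5, -0.7, -0.4]
width: 0.262
```

Request:
drive_tool(plan=[{"angular":[0,0,0],"dp":[0,0.01,0],"fingers":10},{"angular":[0,0,0],"dp":[0,0.01,0],"fingers":10}])

```text
time_s: 12.35
position: [0.6249, -0.08, 0.2232]
ee_rot: [0.606, 0.795, -0.001, -0.001]
wrist_force: [-6.4, -0.3, 0.9]
width: 0.263
```

Request:
drive_tool(plan=[{"angular":[0,0,0],"dp":[0,0.013,0],"fingers":10},{"angular":[0,0,0],"dp":[0,0.013,0],"fingers":10},{"angular":[0,0,0],"dp":[0,0.013,0],"fingers":10},{"angular":[0,0,0],"dp":[0,0.013,0],"fingers":10}])

```text
time_s: 12.75
position: [0.6255, -0.0799, 0.223]
ee_rot: [0.606, 0.795, -0.001, -0.001]
wrist_force: [-7.5, -1.5, 0.8]
width: 0.267
```

```bash
python3 -c "
from rel import *
o=rel('large',('side',),save='L4')"
```

```text
large ('side',) [ 0.6226 -0.0803  0.2704  0.111 ] in stand x,y [-0.0647 -0.    ] yaw err deg 0.02 slot top z 0.201 med 0.00103 1395
large ('side',) [ 0.6226 -0.0803  0.2704  0.111 ] in stand x,y [-0.0647 -0.    ] yaw err deg 0.02 slot top z 0.201 med 0.00103 1395
tcp [ 0.6255 -0.0799  0.223 ] F [-7.5 -1.5  0.8] tool yaw 105.38 w 0.267
```

Request:
drive_tool(plan=[{"angular":[0,0,0],"dp":[0,0.013,0],"fingers":10},{"angular":[0,0,0],"dp":[0,0.013,0],"fingers":10},{"angular":[0,0,0],"dp":[0,0.013,0],"fingers":10},{"angular":[0,0,0],"dp":[0,0.013,0],"fingers":10}])

```text
time_s: 13.2
position: [0.6262, -0.0797, 0.223]
ee_rot: [0.606, 0.795, -0.001, -0.002]
wrist_force: [-8.9, -1.7, 3.5]
width: 0.266
```

Request:
drive_tool(plan=[{"angular":[0,0,0],"dp":[0,0.01,0],"fingers":10},{"angular":[0,0,0],"dp":[0,0.01,0],"fingers":10},{"angular":[0,0,0],"dp":[0,0.01,0],"fingers":10},{"angular":[0,0,0],"dp":[0,0.01,0],"fingers":10}])

```text
time_s: 13.6
position: [0.6267, -0.0796, 0.223]
ee_rot: [0.606, 0.795, -0.002, -0.002]
wrist_force: [-12.7, -2.0, 3.4]
width: 0.263
```

Request:
drive_tool(plan=[{"angular":[0,0,0],"dp":[0,-0.02,0.003],"fingers":10},{"angular":[0,0,0],"dp":[0,-0.03,0.005],"fingers":10},{"angular":[0,0,0],"dp":[0,-0.03,0.005],"fingers":10},{"angular":[0,0,0],"dp":[0,-0.03,0.005],"fingers":40},{"angular":[0,0,0],"dp":[0,-0.03,0.005],"fingers":50},{"angular":[0,0,0],"dp":[0,-0.03,0.005],"fingers":50},{"angular":[0,0,0],"dp":[0,-0.03,0.005],"fingers":50}])

```text
time_s: 14.3
position: [0.6267, -0.0794, 0.2229]
ee_rot: [0.606, 0.796, 0.0, 0.0]
wrist_force: [0.1, -1.5, 0.6]
width: 0.586
```

Request:
drive_tool(plan=[{"angular":[0,0,0],"dp":[0,0,-0.1],"fingers":50},{"angular":[0,0,0],"dp":[0,0,-0.3],"fingers":50},{"angular":[0,0,0],"dp":[0,0,-0.6],"fingers":50},{"angular":[0,0,0],"dp":[0,-0.2,-0.7],"fingers":50},{"angular":[0,0,0],"dp":[0,-0.6,-0.7],"fingers":50},{"angular":[0,0,0],"dp":[0,-0.95,-0.7],"fingers":50},{"angular":[0,0,0],"dp":[0,-0.95,-0.7],"fingers":50}])

```text
time_s: 15.0
position: [0.5313, -0.1072, 0.2943]
ee_rot: [0.607, 0.794, 0.0, 0.0]
wrist_force: [0.8, -0.3, 0.8]
width: 0.587
```

```bash
python3 - <<'E'
from fit import *
S={c:optics.snapshot(c) for c in("side","top")};C={c:cloud(S[c]) for c in S}
cv2.imwrite("pics/L5c.png",np.hstack([cv2.resize(S["side"]["color"][130:280,220:370,::-1],(400,400)),cv2.resize(S["top"]["color"][80:230,230:380,::-1],(400,400))]))
x,m,k=fit("large",[C["side"]],(.6226,-.0803,(.27,),.11),(.105,.205),.08,full=True);print(x.round(4),m)
for cs in(("side",),("top",),("side","top")):
    x,m,k=fit("medium",[C[c] for c in cs],(.4463,.2866,(-.1,-.05,0),0),(.008,.14),.065);print("medium",cs,x.round(4),np.degrees(x[2]).round(2),m.round(5),k)
delta([.4463,.2866,.22],86.5)
E
```

```text
[ 0.6219 -0.081   0.2785  0.1103] 0.0010551572605966633
medium ('side',) [ 0.4462  0.2868 -0.0684] -3.92 0.00074 463
medium ('top',) [ 0.4467  0.2864 -0.0575] -3.29 0.00053 241
medium ('side', 'top') [ 0.4462  0.2865 -0.0706] -4.04 0.00071 704
pos [ 0.5349 -0.105   0.2941] dp [4.011 0.182 0.742] ang [ 8.000e-04 -1.000e-04  1.049e-01] F [-0.1  0.2  0.5] t 15.1
```

View pics/L5c.png

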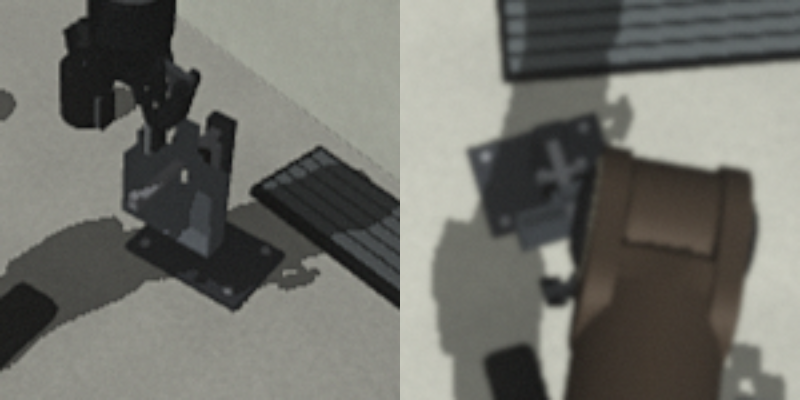

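The large tray hangs upright on the prong: the left panel shows it from the side, with the prong end through the slot at about (140,195). Now the medium.

Request:
drive_tool(plan=[{"angular":[0,0,0.04],"dp":[0.45,0,0],"fingers":60},{"angular":[0,0,0.08],"dp":[0.9,0,0],"fingers":60},{"angular":[0,0,0.1067],"dp":[0.9,0,0],"fingers":60},{"angular":[0,0,0.1067],"dp":[0.9,0,0],"fingers":60}])

```text
time_s: 15.5
position: [0.5117, -0.016, 0.2931]
ee_rot: [0.729, 0.684, 0.0, 0.0]
wrist_force: [0.1, -1.0, -0.7]
width: 0.704
```

Request:
drive_tool(plan=[{"angular":[0,0,0],"dp":[0.5,-0.14,0.15],"fingers":60},{"angular":[0,0,0],"dp":[1.0,-0.275,0.3],"fingers":60},{"angular":[0,0,0],"dp":[1.0,-0.275,0.3],"fingers":60}])

```text
time_s: 15.8
position: [0.4889, 0.0887, 0.2613]
ee_rot: [0.727, 0.687, -0.001, -0.001]
wrist_force: [-0.2, 0.2, 0.6]
width: 0.704
```

Request:
drive_tool(plan=[{"angular":[0,0,0],"dp":[0.5,-0.14,0.15],"fingers":60},{"angular":[0,0,0],"dp":[1.0,-0.275,0.3],"fingers":60},{"angular":[0,0,0],"dp":[1.0,-0.275,0.3],"fingers":60}])

```text
time_s: 16.1
position: [0.4678, 0.1903, 0.2312]
ee_rot: [0.727, 0.687, -0.001, -0.001]
wrist_force: [-0.2, -0.8, 0.3]
width: 0.702
```

Request:
drive_tool(plan=[{"angular":[0,0,0],"dp":[0.5,-0.14,0.15],"fingers":60},{"angular":[0,0,0],"dp":[1.0,-0.275,0.3],"fingers":60},{"angular":[0,0,0],"dp":[1.0,-0.275,0.3],"fingers":60},{"angular":[0,0,0],"dp":[1.0,-0.275,0.3],"fingers":60}])

```text
time_s: 16.5
position: [0.4484, 0.2878, 0.202]
ee_rot: [0.729, 0.685, -0.001, 0.0]
wrist_force: [0.7, -1.0, -0.4]
width: 0.701
```

```bash
python3 - <<'E'
from h import *
delta([.4487,.2864,.1048],86.2)
E
```

```text
pos [0.4484 0.2878 0.202 ] dp [-0.013  0.005  0.972] ang [-0.0003  0.0003  0.0014] F [ 0.7 -1.  -0.4] t 16.5
```

Request:
drive_tool(plan=[{"angular":[0,0,0.001],"dp":[-0.013,0.005,0.3],"fingers":60},{"angular":[0,0,0.001],"dp":[-0.013,0.005,0.65],"fingers":60},{"angular":[0,0,0.001],"dp":[-0.013,0.005,0.97],"fingers":60},{"angular":[0,0,0.001],"dp":[-0.013,0.005,0.97],"fingers":60},{"angular":[0,0,0.001],"dp":[-0.013,0.005,0.97],"fingers":60}])

```text
time_s: 17.0
position: [0.45, 0.2839, 0.1065]
ee_rot: [0.732, 0.682, -0.0, 0.0]
wrist_force: [0.1, 0.4, 0.7]
width: 0.702
```

Request:
drive_tool(plan=[{"angular":[0,0,0],"dp":[0,0,0],"fingers":15},{"angular":[0,0,0],"dp":[0,0,0],"fingers":15},{"angular":[0,0,0],"dp":[0,0,0],"fingers":15},{"angular":[0,0,0],"dp":[0,0,0],"fingers":15},{"angular":[0,0,0],"dp":[0,0,0],"fingers":15},{"angular":[0,0,0],"dp":[0,0,0],"fingers":15},{"angular":[0,0,0],"dp":[0,0,0],"fingers":15}])

```text
time_s: 17.7
position: [0.45, 0.2862, 0.1075]
ee_rot: [0.731, 0.682, 0.002, 0.0]
wrist_force: [0.2, -0.5, 7.3]
width: 0.334
```

Request:
drive_tool(plan=[{"angular":[0,0,0],"dp":[0,0,-0.3],"fingers":15},{"angular":[0,0,0],"dp":[0,0,-0.67],"fingers":15},{"angular":[0,0,0],"dp":[0,0,-0.67],"fingers":15}])

```text
time_s: 18.0
position: [0.451, 0.2869, 0.1776]
ee_rot: [0.731, 0.682, 0.004, 0.0]
wrist_force: [0.1, 0.3, -0.5]
width: 0.336
```

Request:
drive_tool(plan=[{"angular":[0,0,0],"dp":[0,0,-0.3],"fingers":15},{"angular":[0,0,0],"dp":[0,0,-0.67],"fingers":15},{"angular":[0,0,0],"dp":[0,0,-0.67],"fingers":15},{"angular":[0,0,0],"dp":[0,0,-0.67],"fingers":15}])

```text
time_s: 18.4
position: [0.4487, 0.2855, 0.2401]
ee_rot: [0.731, 0.682, 0.001, -0.0]
wrist_force: [0.1, 0.0, -2.8]
width: 0.333
```

Request:
drive_tool(plan=[{"angular":[0,0,0],"dp":[-0.25,0,-0.02],"fingers":15},{"angular":[0,0,0],"dp":[-0.6,0,-0.02],"fingers":15},{"angular":[0,0,0],"dp":[-1.0,0,-0.02],"fingers":15}])

```text
time_s: 18.7
position: [0.4405, 0.1849, 0.2399]
ee_rot: [0.73, 0.683, -0.001, -0.0]
wrist_force: [0.8, -0.5, -1.2]
width: 0.334
```

Request:
drive_tool(plan=[{"angular":[0,0,0],"dp":[-0.45,0,0],"fingers":15},{"angular":[0,0,0],"dp":[-0.9,0,0],"fingers":15},{"angular":[0,0,0],"dp":[-1.0,0,0],"fingers":15}])

```text
time_s: 19.0
position: [0.4333, 0.0806, 0.2404]
ee_rot: [0.733, 0.68, -0.002, -0.0]
wrist_force: [-0.1, -0.2, -1.7]
width: 0.341
```

Request:
drive_tool(plan=[{"angular":[0,0,0],"dp":[-0.45,0,0],"fingers":15},{"angular":[0,0,0],"dp":[-0.9,0,0],"fingers":15},{"angular":[0,0,0],"dp":[-1.0,0,0],"fingers":15}])

```text
time_s: 19.3
position: [0.4264, -0.0183, 0.2407]
ee_rot: [0.733, 0.68, -0.001, -0.0]
wrist_force: [0.4, 0.2, -1.3]
width: 0.333
```

Request:
drive_tool(plan=[{"angular":[0,0,0],"dp":[-0.4,0,0],"fingers":15},{"angular":[0,0,0],"dp":[-0.75,0,0],"fingers":15},{"angular":[0,0,0],"dp":[-0.97,0,0],"fingers":15},{"angular":[0,0,0],"dp":[-0.97,0,0],"fingers":15}])

```text
time_s: 19.7
position: [0.4203, -0.113, 0.2409]
ee_rot: [0.733, 0.681, -0.001, -0.0]
wrist_force: [0.1, 0.3, -1.7]
width: 0.335
```

```bash
python3 - <<'E'
from h import *
delta([.509,-.1115,.242],105.4)
E
```

```text
pos [ 0.4203 -0.113   0.2409] dp [ 0.08   0.884 -0.013] ang [-0.0005  0.0002 -0.109 ] F [ 0.1  0.3 -1.7] t 19.7
```

Request:
drive_tool(plan=[{"angular":[0,0,-0.04],"dp":[0.03,0.2,-0.013],"fingers":15},{"angular":[0,0,-0.08],"dp":[0.05,0.4,-0.013],"fingers":15},{"angular":[0,0,-0.109],"dp":[0.08,0.65,-0.013],"fingers":15},{"angular":[0,0,-0.109],"dp":[0.08,0.884,-0.013],"fingers":15},{"angular":[0,0,-0.109],"dp":[0.08,0.884,-0.013],"fingers":15},{"angular":[0,0,-0.109],"dp":[0.08,0.884,-0.013],"fingers":15},{"angular":[0,0,-0.109],"dp":[0.08,0.884,-0.013],"fingers":15}])

```text
time_s: 20.4
position: [0.5089, -0.1081, 0.2424]
ee_rot: [0.604, 0.797, -0.0, -0.001]
wrist_force: [-0.0, 0.7, -1.6]
width: 0.335
```

```bash
python3 -c "
from rel import *
o=rel('medium',('side',),save='M1')"
```

```text
medium ('side',) [ 0.5054 -0.1081  0.2818  0.1365] in stand x,y [-0.1852  0.0044] yaw err deg 0.67 slot top z 0.2185 med 0.00076 1259
medium ('side',) [ 0.5054 -0.1081  0.2818  0.1365] in stand x,y [-0.1852  0.0044] yaw err deg 0.67 slot top z 0.2185 med 0.00076 1259
tcp [ 0.5089 -0.1081  0.2424] F [-0.   0.7 -1.6] tool yaw 105.66 w 0.335
```

Request:
drive_tool(plan=[{"angular":[0,0,0.0037],"dp":[-0.044,0,0.01],"fingers":15},{"angular":[0,0,0.0037],"dp":[-0.044,0,0.01],"fingers":15},{"angular":[0,0,0.0037],"dp":[-0.044,0,0.01],"fingers":15},{"angular":[0,0,0.0037],"dp":[-0.044,0,0.01],"fingers":15}])

```text
time_s: 20.85
position: [0.511, -0.113, 0.2422]
ee_rot: [0.609, 0.793, 0.0, 0.0]
wrist_force: [-0.3, 0.2, -1.0]
width: 0.337
```

```bash
python3 -c "
from rel import *
o=rel('medium',('side',),save='M2')"
```

```text
medium ('side',) [ 0.5076 -0.113   0.2603  0.1361] in stand x,y [-0.1843 -0.0009] yaw err deg -0.56 slot top z 0.2181 med 0.00072 1251
medium ('side',) [ 0.5076 -0.113   0.2603  0.1361] in stand x,y [-0.1843 -0.0009] yaw err deg -0.56 slot top z 0.2181 med 0.00072 1251
tcp [ 0.511  -0.113   0.2422] F [-0.3  0.2 -1. ] tool yaw 104.97 w 0.337
```

Request:
drive_tool(plan=[{"angular":[0,0,-0.003],"dp":[0.008,0,0.005],"fingers":15},{"angular":[0,0,-0.003],"dp":[0.008,0.1,0.005],"fingers":15},{"angular":[0,0,-0.003],"dp":[0.009,0.2,0.005],"fingers":15},{"angular":[0,0,-0.003],"dp":[0.01,0.3,0.005],"fingers":15},{"angular":[0,0,-0.003],"dp":[0.011,0.4,0.005],"fingers":15},{"angular":[0,0,-0.003],"dp":[0.012,0.5,0.005],"fingers":15},{"angular":[0,0,-0.003],"dp":[0.013,0.6,0.005],"fingers":15},{"angular":[0,0,-0.003],"dp":[0.014,0.63,0.005],"fingers":15},{"angular":[0,0,-0.003],"dp":[0.014,0.63,0.005],"fingers":15},{"angular":[0,0,-0.003],"dp":[0.014,0.63,0.005],"fingers":15}])

```text
time_s: 21.9
position: [0.5713, -0.0956, 0.2415]
ee_rot: [0.605, 0.796, -0.0, -0.0]
wrist_force: [-0.1, 0.2, -1.2]
width: 0.336
```

```bash
python3 -c "
from rel import *
o=rel('medium',('side',),save='M3')"
```

```text
medium ('side',) [ 0.5705 -0.0971  0.357   0.1357] in stand x,y [-0.1194 -0.0023] yaw err deg 4.99 slot top z 0.2177 med 0.0026 1562
medium ('side',) [ 0.5705 -0.0971  0.357   0.1357] in stand x,y [-0.1194 -0.0023] yaw err deg 4.99 slot top z 0.2177 med 0.0026 1562
tcp [ 0.5713 -0.0956  0.2415] F [-0.1  0.2 -1.2] tool yaw 105.5 w 0.336
```

Request:
drive_tool(plan=[{"angular":[0,0,0],"dp":[0,0,0.05],"fingers":15},{"angular":[0,0,0],"dp":[0,0,0.1],"fingers":15},{"angular":[0,0,0],"dp":[0,0,0.15],"fingers":15},{"angular":[0,0,0],"dp":[0,0,0.15],"fingers":15},{"angular":[0,0,0],"dp":[0,0,0.15],"fingers":15}])

```text
time_s: 22.45
position: [0.5715, -0.0954, 0.2264]
ee_rot: [0.605, 0.796, -0.0, -0.0]
wrist_force: [0.3, -0.4, -2.3]
width: 0.336
```

Request:
drive_tool(plan=[{"angular":[0,0,0],"dp":[0,0,0.01],"fingers":15},{"angular":[0,0,0],"dp":[0,0,0.01],"fingers":15},{"angular":[0,0,0],"dp":[0,0,0.01],"fingers":15}])

```text
time_s: 22.75
position: [0.5716, -0.0954, 0.2256]
ee_rot: [0.605, 0.796, 0.0, 0.0]
wrist_force: [0.1, 1.1, -1.2]
width: 0.34
```

```bash
python3 - <<'E'
from fit import *
s=telemetry.state();S={c:optics.snapshot(c) for c in("side",)}
P=cloud(S["side"]).reshape(-1,3);P=P[np.isfinite(P).all(1)]
a=.27;d=P-[.685,-.063,0];Q=np.stack([np.cos(a)*d[:,0]+np.sin(a)*d[:,1],-np.sin(a)*d[:,0]+np.cos(a)*d[:,1],P[:,2]],1)
Q=Q[(Q[:,0]>-.16)&(Q[:,0]<-.04)&(abs(Q[:,1])<.07)&(Q[:,2]>.1)&(Q[:,2]<.225)]
from scipy.optimize import least_squares
def pose(Q,p):
    c,s_=np.cos(p[2]),np.sin(p[2]);d=Q-[p[0],p[1],p[3]];return np.stack([c*d[:,0]+s_*d[:,1],-s_*d[:,0]+c*d[:,1],d[:,2]],1)
st=M["stand"][2:]
f=lambda p:np.minimum(np.minimum(sd(M["large"],pose(Q,p[:4])),sd(M["medium"],pose(Q,p[4:]))),sd(st,Q))
r=least_squares(f,[-.0665,0,0,.11,-.1194,0,0,.119],loss="soft_l1",f_scale=.002,x_scale=.01)
print(r.x.round(4),np.median(abs(r.fun)).round(5),len(Q))
cv2.imwrite("pics/M4c.png",cv2.resize(S["side"]["color"][140:270,220:370,::-1],None,fx=4,fy=4,interpolation=cv2.INTER_CUBIC))
E
```

```text
[-6.580e-02 -6.000e-04 -1.500e-03  1.117e-01 -1.218e-01  1.000e-04
 -3.000e-04  1.192e-01] 0.00078 1719
```

View pics/M4c.png

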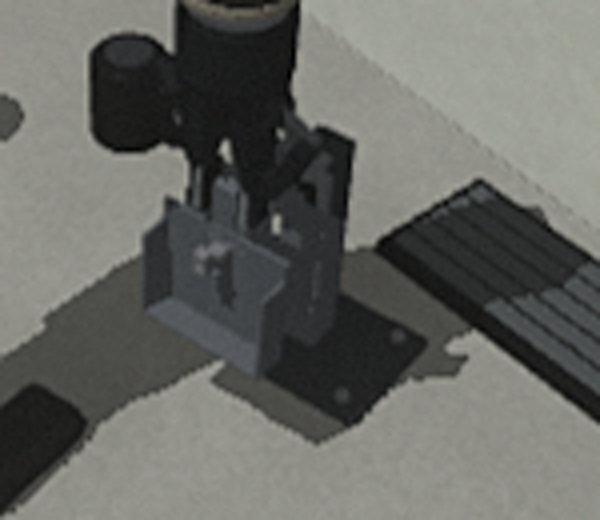

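The prong end shows in front of the medium plate at (210,258), and the tray is upright and square. The fit gives medium x −0.122 and large −0.066, so about 40 mm remain to nesting.

Request:
drive_tool(plan=[{"angular":[0,0,0],"dp":[0,0.1,0],"fingers":15},{"angular":[0,0,0],"dp":[0,0.2,0],"fingers":15},{"angular":[0,0,0],"dp":[0,0.28,0],"fingers":15},{"angular":[0,0,0],"dp":[0,0.34,0],"fingers":15},{"angular":[0,0,0],"dp":[0,0.36,0],"fingers":15},{"angular":[0,0,0],"dp":[0,0.36,0],"fingers":15}])

```text
time_s: 23.4
position: [0.6065, -0.0857, 0.2253]
ee_rot: [0.605, 0.796, -0.0, -0.0]
wrist_force: [-0.3, 0.1, -3.0]
width: 0.335
```

Request:
drive_tool(plan=[{"angular":[0,0,0],"dp":[0,0.01,0],"fingers":15},{"angular":[0,0,0],"dp":[0,0.02,0],"fingers":15},{"angular":[0,0,0],"dp":[0,0.02,0],"fingers":15}])

```text
time_s: 23.7
position: [0.6082, -0.0853, 0.2257]
ee_rot: [0.605, 0.796, 0.0, 0.0]
wrist_force: [0.9, -0.2, -1.6]
width: 0.336
```

Request:
drive_tool(plan=[{"angular":[0,0,0],"dp":[0,0.01,0],"fingers":15},{"angular":[0,0,0],"dp":[0,0.01,0],"fingers":15}])

```text
time_s: 23.9
position: [0.6092, -0.0849, 0.2256]
ee_rot: [0.605, 0.796, 0.0, 0.0]
wrist_force: [-0.1, 0.9, -1.4]
width: 0.334
```

Request:
drive_tool(plan=[{"angular":[0,0,0],"dp":[0,0.01,0],"fingers":15},{"angular":[0,0,0],"dp":[0,0.01,0],"fingers":15}])

```text
time_s: 24.1
position: [0.61, -0.0848, 0.2255]
ee_rot: [0.605, 0.796, -0.0, -0.0]
wrist_force: [-1.2, -0.9, -1.5]
width: 0.337
```

Request:
drive_tool(plan=[{"angular":[0,0,0],"dp":[0,0.01,0],"fingers":15},{"angular":[0,0,0],"dp":[0,0.01,0],"fingers":15}])

```text
time_s: 24.3
position: [0.6105, -0.0847, 0.2255]
ee_rot: [0.605, 0.796, -0.0, -0.001]
wrist_force: [-3.6, -2.2, 0.9]
width: 0.333
```

Request:
drive_tool(plan=[{"angular":[0,0,0],"dp":[0,0.01,0],"fingers":15},{"angular":[0,0,0],"dp":[0,0.01,0],"fingers":15}])

```text
time_s: 24.5
position: [0.6111, -0.0845, 0.2255]
ee_rot: [0.605, 0.796, -0.001, -0.001]
wrist_force: [-6.1, -1.7, 1.1]
width: 0.338
```

Request:
drive_tool(plan=[{"angular":[0,0,0],"dp":[0,0.01,0],"fingers":15},{"angular":[0,0,0],"dp":[0,0.01,0],"fingers":15}])

```text
time_s: 24.7
position: [0.6115, -0.0844, 0.2254]
ee_rot: [0.605, 0.796, -0.001, -0.001]
wrist_force: [-8.6, -1.7, 2.3]
width: 0.335
```

Request:
drive_tool(plan=[{"angular":[0,0,0],"dp":[0,0.01,0],"fingers":15},{"angular":[0,0,0],"dp":[0,0.01,0],"fingers":15},{"angular":[0,0,0],"dp":[0,0.01,0],"fingers":15}])

```text
time_s: 25.0
position: [0.6119, -0.0843, 0.2254]
ee_rot: [0.605, 0.796, -0.001, -0.002]
wrist_force: [-9.4, -0.9, 4.0]
width: 0.332
```

Request:
drive_tool(plan=[{"angular":[0,0,0],"dp":[0,0.008,0],"fingers":15},{"angular":[0,0,0],"dp":[0,0.008,0],"fingers":15},{"angular":[0,0,0],"dp":[0,0.008,0],"fingers":15},{"angular":[0,0,0],"dp":[0,0.008,0],"fingers":15}])

```text
time_s: 25.4
position: [0.6123, -0.0843, 0.2254]
ee_rot: [0.606, 0.796, -0.002, -0.002]
wrist_force: [-11.7, -1.2, 5.4]
width: 0.34
```

```bash
cat > two.py <<'E'
from fit import *
def pose(Q,p):
    c,s_=np.cos(p[2]),np.sin(p[2]);d=Q-[p[0],p[1],p[3]];return np.stack([c*d[:,0]+s_*d[:,1],-s_*d[:,0]+c*d[:,1],d[:,2]],1)
def hung(names,x0,save=None,zmax=.222,views=("side",),ymax=.07):
    "joint fit in the stand frame of hung trays: x,y,yaw,z,pitch-free"
    QQ=[]
    for c in views:
        S=optics.snapshot(c)
        if save:cv2.imwrite(f"pics/{save}_{c}.png",cv2.resize(S["color"][140:270,220:370,::-1] if c=="side" else S["color"][90:220,230:380,::-1],None,fx=4,fy=4,interpolation=cv2.INTER_CUBIC))
        P=cloud(S).reshape(-1,3);QQ.append(P[np.isfinite(P).all(1)])
    P=np.concatenate(QQ);a=.27;d=P-[.685,-.063,0];Q=np.stack([np.cos(a)*d[:,0]+np.sin(a)*d[:,1],-np.sin(a)*d[:,0]+np.cos(a)*d[:,1],P[:,2]],1)
    Q=Q[(Q[:,0]>-.22)&(Q[:,0]<-.04)&(abs(Q[:,1])<ymax)&(Q[:,2]>.1)&(Q[:,2]<zmax)]
    Z={"large":.11,"medium":.118,"small":.126};st=M["stand"][2:]
    f=lambda p:np.min([sd(M[n],pose(Q,p[4*i:4*i+4])) for i,n in enumerate(names)]+[sd(st,Q)],0)
    r=least_squares(f,np.concatenate([[x,0,0,Z[n]] if np.isscalar(x) else x for n,x in zip(names,x0)]),loss="soft_l1",f_scale=.002,x_scale=.01)
    for i,n in enumerate(names):
        v=r.x[4*i:4*i+4];print(n,"x,y,z",v[[0,1,3]].round(4),"yaw",np.degrees(v[2]).round(2),"z-nom mm",((v[3]-Z[n])*1e3).round(1))
    s=telemetry.state();print("med",np.median(abs(r.fun)).round(5),len(Q),"tcp",s["position"].round(4),"F",s["wrist_force"].round(1),"t",round(s["time_s"],2))
E
python3 -c "
from two import *
hung(['large','medium'],[-.064,-.080])"
```

```text
large x,y,z [-0.064  -0.0006  0.1115] yaw 0.1 z-nom mm 1.5
medium x,y,z [-0.0817 -0.0003  0.1195] yaw 0.14 z-nom mm 1.5
med 0.00084 1397 tcp [ 0.6122 -0.0843  0.2254] F [-11.3  -0.9   5.1] t 25.45
```

Request:
drive_tool(plan=[{"angular":[0,0,0],"dp":[0,0.004,0],"fingers":15},{"angular":[0,0,0],"dp":[0,0.004,0],"fingers":15},{"angular":[0,0,0],"dp":[0,0.004,0],"fingers":15},{"angular":[0,0,0],"dp":[0,-0.008,0],"fingers":15},{"angular":[0,0,0],"dp":[0,-0.015,0],"fingers":15},{"angular":[0,0,0],"dp":[0,-0.015,0],"fingers":40},{"angular":[0,0,0],"dp":[0,-0.015,0],"fingers":55},{"angular":[0,0,0],"dp":[0,-0.015,0],"fingers":55},{"angular":[0,0,0],"dp":[0,-0.015,0],"fingers":55},{"angular":[0,0,0],"dp":[0,-0.015,0],"fingers":55}])

```text
time_s: 26.45
position: [0.6136, -0.0837, 0.2257]
ee_rot: [0.605, 0.796, 0.0, 0.0]
wrist_force: [1.0, -0.3, -0.1]
width: 0.644
```

Request:
drive_tool(plan=[{"angular":[0,0,0],"dp":[0,0,-0.1],"fingers":55},{"angular":[0,0,0],"dp":[0,0,-0.3],"fingers":55},{"angular":[0,0,0],"dp":[0,0,-0.6],"fingers":55},{"angular":[0,0,0],"dp":[0,-0.2,-0.7],"fingers":55},{"angular":[0,0,0],"dp":[0,-0.6,-0.7],"fingers":55},{"angular":[0,0,0],"dp":[0,-0.95,-0.7],"fingers":55},{"angular":[0,0,0],"dp":[0,-0.95,-0.7],"fingers":55}])

```text
time_s: 27.15
position: [0.5184, -0.1117, 0.297]
ee_rot: [0.607, 0.795, 0.0, -0.0]
wrist_force: [0.3, -0.3, 0.3]
width: 0.646
```

```bash
python3 - <<'E'
from two import *
hung(['large','medium'],[-.066,-.082],save="M6")
S={c:optics.snapshot(c) for c in("side","top")};C={c:cloud(S[c]) for c in S}
for cs in(("side",),("top",)):
    x,m,k=fit("small",[C[c] for c in cs],(.4036,-.291,(-.17,),0),(.008,.15),.09);print("small",cs,x.round(4),np.degrees(x[2]).round(2),m.round(5),k)
delta([.406,-.2917,.21],80.1)
E
```

```text
large x,y,z [-0.0639 -0.0012  0.1142] yaw -1.77 z-nom mm 4.2
medium x,y,z [-0.082  -0.0006  0.1192] yaw 0.34 z-nom mm 1.2
med 0.00078 1331 tcp [ 0.5206 -0.1103  0.2971] F [0.4 0.9 1. ] t 27.2
small ('side',) [ 0.4036 -0.291  -0.1715] -9.83 0.00047 714
small ('top',) [ 0.4038 -0.292  -0.1784] -10.22 0.00061 197
pos [ 0.5226 -0.1088  0.2965] dp [-1.449 -1.615  0.862] ang [ 6.000e-04 -1.000e-04  1.413e-01] F [ 0.8  0.2 -0.7] t 27.3
```

View pics/M6_side.png

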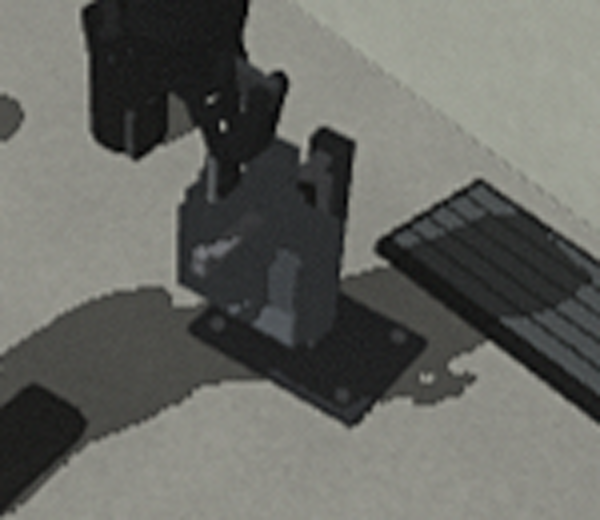

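Request:
drive_tool(plan=[{"angular":[0,0,0.04],"dp":[-0.3,-0.3,0.1],"fingers":65},{"angular":[0,0,0.08],"dp":[-0.6,-0.6,0.2],"fingers":65},{"angular":[0,0,0.12],"dp":[-0.75,-0.8,0.3],"fingers":65},{"angular":[0,0,0.1413],"dp":[-0.75,-0.8,0.3],"fingers":65},{"angular":[0,0,0.1413],"dp":[-0.75,-0.8,0.3],"fingers":65}])

```text
time_s: 27.8
position: [0.4655, -0.2032, 0.2654]
ee_rot: [0.766, 0.643, -0.0, 0.0]
wrist_force: [0.2, -0.2, -0.0]
width: 0.761
```

Request:
drive_tool(plan=[{"angular":[0,0,0],"dp":[-0.4,-0.2,0.2],"fingers":65},{"angular":[0,0,0],"dp":[-0.8,-0.4,0.4],"fingers":65},{"angular":[0,0,0],"dp":[-0.983,-0.431,0.56],"fingers":65},{"angular":[0,0,0],"dp":[-0.983,-0.431,0.56],"fingers":65},{"angular":[0,0,0],"dp":[-0.983,-0.431,0.56],"fingers":65}])

```text
time_s: 28.3
position: [0.4067, -0.2917, 0.2096]
ee_rot: [0.765, 0.644, -0.0, -0.0]
wrist_force: [0.2, 0.3, 1.1]
width: 0.759
```

```bash
python3 - <<'E'
from two import *
hung(['large','medium'],[-.066,-.082],save="M7",views=("side","top"),zmax=.26)
delta([.4061,-.2919,.097],80)
E
```

```text
large x,y,z [-0.0654 -0.0007  0.1128] yaw 0.21 z-nom mm 2.8
medium x,y,z [-0.0816 -0.0014  0.1194] yaw 0.38 z-nom mm 1.4
med 0.00062 1341 tcp [ 0.4072 -0.2912  0.2101] F [-0.4 -0.   0.2] t 28.4
pos [ 0.4072 -0.2912  0.2101] dp [-0.009 -0.01   1.131] ang [ 0.0003 -0.      0.0016] F [-0.4 -0.   0.2] t 28.4
```

Request:
drive_tool(plan=[{"angular":[0,0,0.001],"dp":[-0.01,-0.01,0.3],"fingers":65},{"angular":[0,0,0.001],"dp":[-0.01,-0.01,0.6],"fingers":65},{"angular":[0,0,0.001],"dp":[-0.01,-0.01,0.6],"fingers":65}])

```text
time_s: 28.7
position: [0.4039, -0.2907, 0.1474]
ee_rot: [0.766, 0.643, -0.001, -0.002]
wrist_force: [-0.1, 0.8, 0.5]
width: 0.76
```

Request:
drive_tool(plan=[{"angular":[0,0,0],"dp":[0,0,0.3],"fingers":65},{"angular":[0,0,0],"dp":[0,0,0.53],"fingers":65},{"angular":[0,0,0],"dp":[0,0,0.53],"fingers":65},{"angular":[0,0,0],"dp":[0,0,0.53],"fingers":65}])

```text
time_s: 29.1
position: [0.4052, -0.2932, 0.098]
ee_rot: [0.766, 0.643, 0.0, 0.0]
wrist_force: [-0.2, 0.0, 0.8]
width: 0.76
```

Request:
drive_tool(plan=[{"angular":[0,0,0],"dp":[0,0,0],"fingers":20},{"angular":[0,0,0],"dp":[0,0,0],"fingers":20},{"angular":[0,0,0],"dp":[0,0,0],"fingers":20},{"angular":[0,0,0],"dp":[0,0,0],"fingers":20},{"angular":[0,0,0],"dp":[0,0,0],"fingers":20},{"angular":[0,0,0],"dp":[0,0,0],"fingers":20},{"angular":[0,0,0],"dp":[0,0,0],"fingers":20}])

```text
time_s: 29.8
position: [0.4055, -0.2934, 0.098]
ee_rot: [0.766, 0.642, 0.001, 0.001]
wrist_force: [0.3, 1.2, 7.6]
width: 0.406
```

Request:
drive_tool(plan=[{"angular":[0,0,0],"dp":[0,0,-0.3],"fingers":20},{"angular":[0,0,0],"dp":[0,0,-0.72],"fingers":20},{"angular":[0,0,0],"dp":[0,0,-0.72],"fingers":20}])

```text
time_s: 30.1
position: [0.4063, -0.2952, 0.1733]
ee_rot: [0.767, 0.642, 0.002, 0.004]
wrist_force: [1.6, -0.5, -1.3]
width: 0.406
```

Request:
drive_tool(plan=[{"angular":[0,0,0],"dp":[0,0,-0.4],"fingers":20},{"angular":[0,0,0],"dp":[0,0,-0.72],"fingers":20},{"angular":[0,0,0],"dp":[0.1,0,-0.72],"fingers":20},{"angular":[0,0,0],"dp":[0.5,-0.08,-0.72],"fingers":20},{"angular":[0,0,0],"dp":[0.92,-0.16,-0.72],"fingers":20},{"angular":[0,0,0],"dp":[0.92,-0.16,-0.72],"fingers":20}])

```text
time_s: 30.7
position: [0.4043, -0.1938, 0.2393]
ee_rot: [0.764, 0.645, 0.0, -0.002]
wrist_force: [-0.3, 0.1, -1.9]
width: 0.407
```

Request:
drive_tool(plan=[{"angular":[0,0,0],"dp":[0.4,0,0],"fingers":20},{"angular":[0,0,0],"dp":[0.75,0,0],"fingers":20},{"angular":[0,0,0],"dp":[0.92,0,0],"fingers":20},{"angular":[0,0,0],"dp":[0.92,0,0],"fingers":20},{"angular":[0,0,0],"dp":[0.92,0,0],"fingers":20}])

```text
time_s: 31.2
position: [0.4203, -0.1094, 0.2401]
ee_rot: [0.766, 0.642, -0.0, -0.0]
wrist_force: [0.3, -0.8, -1.6]
width: 0.405
```

```bash
python3 - <<'E'
from h import *
delta([.509,-.1125,.2415],105.5)
E
```

```text
pos [ 0.4203 -0.1094  0.2401] dp [ 0.124  0.878 -0.015] ang [-0.0002  0.     -0.142 ] F [ 0.3 -0.8 -1.6] t 31.2
```

Request:
drive_tool(plan=[{"angular":[0,0,-0.04],"dp":[0.04,0.2,-0.015],"fingers":20},{"angular":[0,0,-0.08],"dp":[0.08,0.4,-0.015],"fingers":20},{"angular":[0,0,-0.12],"dp":[0.12,0.6,-0.015],"fingers":20},{"angular":[0,0,-0.142],"dp":[0.124,0.8,-0.015],"fingers":20},{"angular":[0,0,-0.142],"dp":[0.124,0.878,-0.015],"fingers":20},{"angular":[0,0,-0.142],"dp":[0.124,0.878,-0.015],"fingers":20},{"angular":[0,0,-0.142],"dp":[0.124,0.878,-0.015],"fingers":20},{"angular":[0,0,-0.142],"dp":[0.124,0.878,-0.015],"fingers":20},{"angular":[0,0,-0.142],"dp":[0.124,0.878,-0.015],"fingers":20}])

```text
time_s: 32.1
position: [0.5087, -0.1124, 0.2423]
ee_rot: [0.606, 0.796, 0.0, -0.0]
wrist_force: [-0.5, -0.3, -1.9]
width: 0.404
```

```bash
python3 -c "
from two import *
hung(['large','medium','small'],[-.0654,-.0816,[-.185,0,0,.1435]],zmax=.23)"
```

```text
large x,y,z [-0.0643 -0.001   0.1137] yaw -1.65 z-nom mm 3.7
medium x,y,z [-0.0818 -0.0004  0.1189] yaw 0.25 z-nom mm 0.9
small x,y,z [-0.185   0.001   0.1457] yaw -0.24 z-nom mm 19.7
med 0.00072 2005 tcp [ 0.5089 -0.1122  0.2423] F [ 0.2  0.1 -1.9] t 32.15
```

Request:
drive_tool(plan=[{"angular":[0,0,0],"dp":[-0.008,0.05,0.01],"fingers":20},{"angular":[0,0,0],"dp":[-0.008,0.15,0.01],"fingers":20},{"angular":[0,0,0],"dp":[-0.008,0.25,0.01],"fingers":20},{"angular":[0,0,0],"dp":[-0.008,0.35,0.01],"fingers":20},{"angular":[0,0,0],"dp":[-0.008,0.45,0.01],"fingers":20},{"angular":[0,0,0],"dp":[-0.008,0.55,0.01],"fingers":20},{"angular":[0,0,0],"dp":[-0.008,0.61,0.01],"fingers":20},{"angular":[0,0,0],"dp":[-0.008,0.61,0.01],"fingers":20},{"angular":[0,0,0],"dp":[-0.008,0.61,0.01],"fingers":20}])

```text
time_s: 33.05
position: [0.5681, -0.097, 0.2409]
ee_rot: [0.606, 0.796, -0.0, -0.0]
wrist_force: [0.1, 0.3, -0.5]
width: 0.406
```

```bash
python3 -c "
from two import *
hung(['large','medium','small'],[-.0654,-.0816,[-.124,0,0,.1435]],zmax=.23)"
```

```text
large x,y,z [-0.0627 -0.0014  0.1131] yaw -3.45 z-nom mm 3.1
medium x,y,z [-0.0818 -0.0003  0.1181] yaw 0.2 z-nom mm 0.1
small x,y,z [-0.1237 -0.0002  0.1444] yaw -0.03 z-nom mm 18.4
med 0.00075 1564 tcp [ 0.568  -0.0971  0.241 ] F [ 0.2  0.1 -1.2] t 33.1
```

Request:
drive_tool(plan=[{"angular":[0,0,0],"dp":[0,0,0.05],"fingers":20},{"angular":[0,0,0],"dp":[0,0,0.1],"fingers":20},{"angular":[0,0,0],"dp":[0,0,0.155],"fingers":20},{"angular":[0,0,0],"dp":[0,0,0.155],"fingers":20},{"angular":[0,0,0],"dp":[0,0,0.155],"fingers":20}])

```text
time_s: 33.6
position: [0.5682, -0.0969, 0.2253]
ee_rot: [0.606, 0.796, -0.0, -0.0]
wrist_force: [0.6, -0.3, -1.4]
width: 0.403
```

```bash
python3 -c "
from two import *
hung(['large','medium','small'],[-.0654,-.0816,[-.124,0,0,.127]],zmax=.222,save='S3')"
```

```text
large x,y,z [-0.0656 -0.0006  0.1135] yaw -0.49 z-nom mm 3.5
medium x,y,z [-0.0819 -0.0009  0.1185] yaw -0.47 z-nom mm 0.5
small x,y,z [-0.1237 -0.0002  0.129 ] yaw -0.33 z-nom mm 3.0
med 0.00076 1586 tcp [ 0.5683 -0.0969  0.2256] F [-0.6 -0.2 -1.4] t 33.65
```

View pics/S3_side.png

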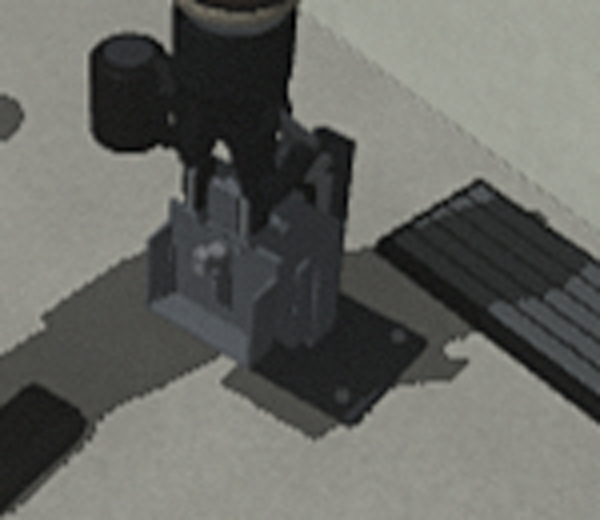

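Request:
drive_tool(plan=[{"angular":[0,0,0],"dp":[0,0,0.008],"fingers":20},{"angular":[0,0,0],"dp":[0,0,0.008],"fingers":20},{"angular":[0,0,0],"dp":[0,0,0.008],"fingers":20}])

```text
time_s: 33.95
position: [0.5684, -0.0969, 0.2249]
ee_rot: [0.606, 0.796, 0.0, 0.0]
wrist_force: [0.3, 0.7, -0.5]
width: 0.405
```

Request:
drive_tool(plan=[{"angular":[0,0,0],"dp":[0,0,0.006],"fingers":20},{"angular":[0,0,0],"dp":[0,0,0.006],"fingers":20},{"angular":[0,0,0],"dp":[0,0,0.006],"fingers":20}])

```text
time_s: 34.25
position: [0.5684, -0.0968, 0.2242]
ee_rot: [0.606, 0.796, 0.0, -0.0]
wrist_force: [0.5, -0.1, -1.6]
width: 0.406
```

Request:
drive_tool(plan=[{"angular":[0,0,0],"dp":[0,0.1,0],"fingers":20},{"angular":[0,0,0],"dp":[0,0.15,0],"fingers":20},{"angular":[0,0,0],"dp":[0,0.2,0],"fingers":20},{"angular":[0,0,0],"dp":[0,0.22,0],"fingers":20},{"angular":[0,0,0],"dp":[0,0.22,0],"fingers":20},{"angular":[0,0,0],"dp":[0,0.22,0],"fingers":20}])

```text
time_s: 34.85
position: [0.5894, -0.0911, 0.2241]
ee_rot: [0.606, 0.796, -0.0, -0.0]
wrist_force: [-0.2, -0.3, -1.2]
width: 0.407
```

Request:
drive_tool(plan=[{"angular":[0,0,0],"dp":[0,0.01,0],"fingers":20},{"angular":[0,0,0],"dp":[0,0.02,0],"fingers":20},{"angular":[0,0,0],"dp":[0,0.02,0],"fingers":20}])

```text
time_s: 35.15
position: [0.5916, -0.0904, 0.2243]
ee_rot: [0.606, 0.796, 0.0, 0.0]
wrist_force: [0.6, 0.6, -1.1]
width: 0.401
```

Request:
drive_tool(plan=[{"angular":[0,0,0],"dp":[0,0.01,0],"fingers":20},{"angular":[0,0,0],"dp":[0,0.01,0],"fingers":20}])

```text
time_s: 35.35
position: [0.5925, -0.0901, 0.2242]
ee_rot: [0.606, 0.796, 0.0, 0.0]
wrist_force: [0.0, -0.1, -1.9]
width: 0.405
```

Request:
drive_tool(plan=[{"angular":[0,0,0],"dp":[0,0.01,0],"fingers":20},{"angular":[0,0,0],"dp":[0,0.01,0],"fingers":20}])

```text
time_s: 35.55
position: [0.5929, -0.0901, 0.2241]
ee_rot: [0.606, 0.796, -0.0, -0.0]
wrist_force: [-3.0, 0.5, 0.6]
width: 0.403
```

Request:
drive_tool(plan=[{"angular":[0,0,0],"dp":[0,0.01,0],"fingers":20},{"angular":[0,0,0],"dp":[0,0.01,0],"fingers":20}])

```text
time_s: 35.75
position: [0.5934, -0.09, 0.224]
ee_rot: [0.606, 0.796, -0.001, -0.001]
wrist_force: [-4.0, -1.3, 1.8]
width: 0.402
```

Request:
drive_tool(plan=[{"angular":[0,0,0],"dp":[0,0.01,0],"fingers":20},{"angular":[0,0,0],"dp":[0,0.01,0],"fingers":20}])

```text
time_s: 35.95
position: [0.5939, -0.0899, 0.224]
ee_rot: [0.606, 0.796, -0.001, -0.001]
wrist_force: [-7.0, -1.7, 2.7]
width: 0.408
```

Request:
drive_tool(plan=[{"angular":[0,0,0],"dp":[0,0.01,0],"fingers":20},{"angular":[0,0,0],"dp":[0,0.01,0],"fingers":20}])

```text
time_s: 36.15
position: [0.5943, -0.0899, 0.2239]
ee_rot: [0.606, 0.796, -0.001, -0.002]
wrist_force: [-7.9, -0.6, 3.3]
width: 0.406
```

Request:
drive_tool(plan=[{"angular":[0,0,0],"dp":[0,0.01,0],"fingers":20},{"angular":[0,0,0],"dp":[0,0.01,0],"fingers":20},{"angular":[0,0,0],"dp":[0,0.01,0],"fingers":20}])

```text
time_s: 36.45
position: [0.5947, -0.0897, 0.2239]
ee_rot: [0.606, 0.796, -0.002, -0.002]
wrist_force: [-10.6, -1.3, 6.1]
width: 0.407
```

```bash
python3 -c "
from two import *
hung(['large','medium','small'],[-.064,-.080,-.096],zmax=.222)"
```

```text
large x,y,z [-0.0636 -0.0008  0.1127] yaw -1.23 z-nom mm 2.7
medium x,y,z [-0.081  -0.0003  0.1186] yaw 0.47 z-nom mm 0.6
small x,y,z [-0.0978 -0.0002  0.1275] yaw -0.17 z-nom mm 1.5
med 0.00078 1390 tcp [ 0.5947 -0.0897  0.2239] F [-10.9  -0.6   4.5] t 36.5
```

Request:
drive_tool(plan=[{"angular":[0,0,0],"dp":[0,0.01,-0.004],"fingers":20},{"angular":[0,0,0],"dp":[0,0.01,-0.004],"fingers":20},{"angular":[0,0,0],"dp":[0,0.01,-0.004],"fingers":20},{"angular":[0,0,0],"dp":[0,0.01,-0.004],"fingers":20}])

```text
time_s: 36.9
position: [0.5953, -0.0895, 0.2239]
ee_rot: [0.606, 0.795, -0.002, -0.002]
wrist_force: [-10.2, -2.3, 3.2]
width: 0.403
```

Request:
drive_tool(plan=[{"angular":[0,0,0],"dp":[0,0.008,0],"fingers":20},{"angular":[0,0,0],"dp":[0,0.008,0],"fingers":20},{"angular":[0,0,0],"dp":[0,0.008,0],"fingers":20},{"angular":[0,0,0],"dp":[0,0.008,0],"fingers":20}])

```text
time_s: 37.3
position: [0.5955, -0.0895, 0.2239]
ee_rot: [0.606, 0.795, -0.002, -0.003]
wrist_force: [-13.3, -1.8, 5.2]
width: 0.405
```

Request:
drive_tool(plan=[{"angular":[0,0,0],"dp":[0,-0.01,0],"fingers":20},{"angular":[0,0,0],"dp":[0,-0.018,0],"fingers":20},{"angular":[0,0,0],"dp":[0,-0.018,0],"fingers":45},{"angular":[0,0,0],"dp":[0,-0.018,0],"fingers":60},{"angular":[0,0,0],"dp":[0,-0.018,0],"fingers":60},{"angular":[0,0,0],"dp":[0,-0.018,0],"fingers":60},{"angular":[0,0,0],"dp":[0,-0.018,0],"fingers":60}])

```text
time_s: 38.0
position: [0.5975, -0.0887, 0.2247]
ee_rot: [0.605, 0.796, 0.0, 0.0]
wrist_force: [-0.4, 0.3, 0.4]
width: 0.702
```

Request:
drive_tool(plan=[{"angular":[0,0,0],"dp":[0,0,-0.1],"fingers":60},{"angular":[0,0,0],"dp":[0,0,-0.3],"fingers":60},{"angular":[0,0,0],"dp":[0,0,-0.6],"fingers":60},{"angular":[0,0,0],"dp":[0,-0.2,-0.7],"fingers":60},{"angular":[0,0,0],"dp":[0,-0.6,-0.7],"fingers":60},{"angular":[0,0,0],"dp":[0,-0.95,-0.7],"fingers":60},{"angular":[0,0,0],"dp":[0,-0.95,-0.7],"fingers":60}])

```text
time_s: 38.7
position: [0.5023, -0.1165, 0.2959]
ee_rot: [0.607, 0.795, 0.0, -0.0]
wrist_force: [0.3, -0.2, -0.5]
width: 0.701
```

Request:
drive_tool(plan=[{"angular":[0,0,0],"dp":[0.5,-0.3,0],"fingers":60},{"angular":[0,0,0],"dp":[1,-0.6,0],"fingers":60},{"angular":[0,0,0],"dp":[1,-0.6,0],"fingers":60},{"angular":[0,0,0],"dp":[1,-0.6,0],"fingers":60},{"angular":[0,0,0],"dp":[1,-0.6,0],"fingers":60}])

```text
time_s: 39.2
position: [0.4223, -0.0339, 0.2955]
ee_rot: [0.605, 0.796, 0.001, 0.001]
wrist_force: [0.8, 0.3, -0.2]
width: 0.702
```

```bash
python3 - <<'E'
from two import *
hung(['large','medium','small'],[-.064,-.080,-.096],zmax=.26,save="F",views=("side","top"))
a,b=[cv2.resize(cv2.imread(f"pics/F_{c}.png"),(400,347)) for c in("side","top")];cv2.imwrite("pics/Ff.png",np.hstack([a,b]))
E
```

```text
large x,y,z [-0.0652 -0.0008  0.1142] yaw 0.02 z-nom mm 4.2
medium x,y,z [-0.0817 -0.0013  0.1184] yaw 0.27 z-nom mm 0.4
small x,y,z [-0.0978 -0.0012  0.127 ] yaw 0.82 z-nom mm 1.0
med 0.00071 2884 tcp [ 0.4223 -0.0346  0.295 ] F [ 0.4  0.7 -0.3] t 39.3
```

View pics/Ff.png

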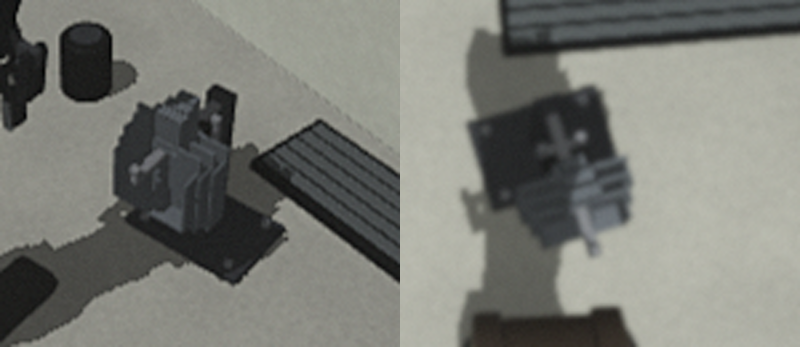

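```bash
python3 - <<'E'
from h import *
for c in("side","top"):
    P=cloud(optics.snapshot(c)).reshape(-1,3);d=P-[.685,-.063,0];a=.27
    Q=np.stack([np.cos(a)*d[:,0]+np.sin(a)*d[:,1],-np.sin(a)*d[:,0]+np.cos(a)*d[:,1],P[:,2]],1)
    for n,x,b in(("large",-.065,.010),("medium",-.0815,.013),("small",-.0975,.016)):
        q=Q[(abs(Q[:,0]-x-.006)<.006)&(abs(Q[:,1])<b)&(Q[:,2]>.23)&(Q[:,2]<.28)]
        # plate-top edges beside the block
        e=Q[(abs(Q[:,0]-x)<.003)&(abs(Q[:,1])>.025)&(abs(Q[:,1])<.04)&(Q[:,2]>.19)&(Q[:,2]<.225)]
        print(c,n,len(q),"block top",np.percentile(q[:,2],[50,90]).round(4) if len(q) else "",len(e),"plate top",np.percentile(e[:,2],[75,95]).round(4) if len(e) else "")
E
```

```text
side large 19 block top [0.2468 0.2489] 20 plate top [0.2098 0.2112]
side medium 30 block top [0.247  0.2485] 35 plate top [0.211  0.2131]
side small 53 block top [0.2463 0.249 ] 42 plate top [0.2104 0.2114]
top large 36 block top [0.2477 0.2503] 28 plate top [0.2111 0.2128]
top medium 51 block top [0.2474 0.2503] 28 plate top [0.212  0.2141]
top small 59 block top [0.2478 0.25  ] 26 plate top [0.2114 0.2133]
```

All three block tops sit at the same height, about 0.248 m, and the plate tops at about 0.212 m. Both match trays resting on the prong, so the large tray's high fitted z came from it being hidden behind the others. Handing in.

```bash
python3 -c "
from h import *
print(workorder.close_job(), telemetry.state()['time_s'])"
```

```text
the job is handed in; nothing more can be done
the job is handed in; nothing more can be done
```

All three trays are hung on the prong in the order large, medium, small, and the job is handed in at about 39 s of the 72 s allowed. No verdict was reported.

**Pushing home:** I pushed each tray until the wrist force reached about 12 to 13 N. I could not read the buffer directly. From the force and the TCP travel I estimate it gave 2 to 3 mm each time, below the 4.5 mm limit.

**Last checks, with the gripper clear:**
- The trays sit 16.5 and 16.1 mm apart, within 1.3 mm sideways and 1° of square. They look upright in the last picture; I did not measure the tilt.
- One reading disagreed: the fit put the nested large tray about 4 mm too high, outside the 3 mm limit. It is mostly hidden behind the others. A direct depth check put all three block tops at about 0.248 m, the hung height, so I took the fit to be wrong.
- I kept clear of the mug, mouse and speaker throughout and felt no unexpected forces, but I did not measure their positions again at the end.

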